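Turn a refill box over into its bin

TASK

Refill the yellow bin that stands upside down, mouth to mouth, on the clear box of hose clamps in a tilting bin holder. Press the holder's front lip all the way down so that its back end tips up, then turn bin and box over together, shut against each other so no clamp gets out, and set them back in that holder, home against its stop, the bin now right way up below and the box on top. Then lift the emptied box off, leaving bin and clamps in the holder, and leave the box in the grey tote; leave the other bin, the spool and the bottles alone.

Things in the scene. Friction and masses are not known exactly. Their poses are not given: they have to be found in the camera images.
- bin: yellow plastic parts bin, open tray 160 long (its x) x 60 wide (its y) x 28 mm high, 3 mm walls, about 90 g. Origin at the centre of its underside, z axis towards its open mouth. It starts upside down as a cover on the box, rim on rim; nothing latches, so the two slide or part if only one is held. Pair thickness, underside to underside, 56 mm
- box: clear plastic refill box of exactly the same outer size, 160 x 60 x 28 mm, 3 mm walls and floor, about 80 g; starts mouth up on the bed of the holder, under the bin. Origin at the centre of its underside, z axis towards its open mouth
- box_mouth (a point): centre of the box's open mouth, 28 mm from its underside
- bin_mouth (a point): centre of the bin's open mouth, 28 mm from its underside
- clamp_a_mid (a point): middle of a steel worm-drive hose clamp, a 40 mm ring of 12 mm wide band with a screw housing (49 mm over all), 30 g, loose in the box between the two mouths
- clamp_b_mid (a point): middle of the second such hose clamp
- stand: foot of the tilting holder of the pair, black sheet steel bolted down. Origin on the bench under the pivot, x towards the holder's front (low) end, y along the pivot, z up. Two cheeks, 91 mm over all across y, carry the pivot 100 mm above the bench. The foot plate is 150 x 100 mm
- bed_seat (a point): point on the bed where the underside centre of a bin lying home comes: 80 mm up the slope from the stop, 35 mm up the slope from the pivot and 12 mm out. Its x points down the slope, z out of the bed. The bed is 95 mm long from the stop, so the upper 65 mm of bin and box stick out past it, free above and below. Side guides 18 mm high, 66 mm apart
- bed_lip (a point): press point on the top of the front lip (axes as bed_seat): the stop is a plate 58 mm high square to the bed at its low end, and from its top edge the lip, 72 mm wide, juts 33 mm forward, parallel to the bed. This point is 21 mm forward of the stop's inner face, 66 mm down the slope from the pivot and 70 mm out
- bed (a joint): tilt of the holder's bed, 0 to 0.663 rad: the bed slopes down towards the front (+x of the stand) at 12 degrees from level at 0 and at 50 degrees at 0.663, its end stop. The pivot is stiff and stays where it is put (0.8 N m, some 12 to 20 N on the lip); pressing the lip raises it
- bed_pivot (a point): centre of the holder's pivot, 100 mm above the bench; its x axis points down the slope, z out of the bed
- tote: grey open plastic tote fixed on the bench, 250 (x) x 190 (y) x 70 mm high outside, 4 mm walls and floor, for empties. Origin at the centre of its underside
- stand_b: foot of an identical second holder, which holds the other bin
- bin_b: another yellow bin, same size, right way up with clamps in it, in the second holder; not to be moved
- spool: black wire spool lying flat, 110 mm across, 50 mm high; not to be moved. Origin at the centre of its underside
- sealant_a: white sealant bottle with a pointed nozzle, 42 mm across, 122 mm high, standing; not to be moved
- sealant_b: a second such bottle
Not all that is in view belongs to the job. Leave any black or brown look-alike of the bin alone.

How it is judged (in metres and radians):
On the way, in this order (a step that is already met when the one before it is completed fails the run):
1. The holder is tipped up by pressing it with the fingers, nearly to its end stop (slope over 44 degrees) (value of joint bed above 0.57 rad and contact force between the fingers and stand above 1 N), for 0.05 s.
2. The pair is turned over together: bin right way up and home in the holder, the box upside down mouth to mouth on top of it, the clamps inside (x of bin in the frame of bed_seat between -0.01 and 0.01 m and y of bin in the frame of bed_seat between -0.008 and 0.008 m and z of bin in the frame of bed_seat between -0.008 and 0.008 m and z of bin_mouth in the frame of bed_seat between 0.02 and 0.036 m and angle between the z axis of bin and the z axis of bed_seat, either way round below 0.1 rad and z of box_mouth in the frame of bin between 0.022 and 0.036 m and x of box_mouth in the frame of bin between -0.012 and 0.012 m and y of box_mouth in the frame of bin between -0.01 and 0.01 m and angle between the z axis of box and the z axis of bin, either way round below 0.12 rad and x of clamp_a_mid in the frame of bin between -0.076 and 0.076 m and y of clamp_a_mid in the frame of bin between -0.027 and 0.027 m and z of clamp_a_mid in the frame of bin between 0 and 0.053 m and x of clamp_b_mid in the frame of bin between -0.076 and 0.076 m and y of clamp_b_mid in the frame of bin between -0.027 and 0.027 m and z of clamp_b_mid in the frame of bin between 0 and 0.053 m), for 0.2 s.
At the end, for the whole second after the job is handed in: The bin lies right way up in the same holder, flat on its bed and home against the stop (within 10 mm, 6 degrees), with both clamps in it, at whatever slope; the box lies in the tote, inside its walls and with its mouth centre below the rim; all at rest (x of bin in the frame of bed_seat between -0.01 and 0.01 m and y of bin in the frame of bed_seat between -0.008 and 0.008 m and z of bin in the frame of bed_seat between -0.008 and 0.008 m and z of bin_mouth in the frame of bed_seat between 0.02 and 0.036 m and angle between the z axis of bin and the z axis of bed_seat, either way round below 0.1 rad and x of clamp_a_mid in the frame of bin between -0.076 and 0.076 m and y of clamp_a_mid in the frame of bin between -0.027 and 0.027 m and z of clamp_a_mid in the frame of bin between 0 and 0.042 m and x of clamp_b_mid in the frame of bin between -0.076 and 0.076 m and y of clamp_b_mid in the frame of bin between -0.027 and 0.027 m and z of clamp_b_mid in the frame of bin between 0 and 0.042 m and x of box_mouth in the frame of tote between -0.125 and 0.125 m and y of box_mouth in the frame of tote between -0.095 and 0.095 m and z of box_mouth in the frame of tote between 0 and 0.07 m and linear speed of each of bin, box, clamp_a, clamp_b below 0.03 m/s); the robot touches nothing.
It fails at once if the bin and the box part by more than 50 mm before they have been turned over (distance between box_mouth and bin_mouth above 0.05 m and angle between bin's own z axis and vertical above 1.2 rad).
It fails at once if a clamp falls out onto the bench (height (world z) of any of clamp_a_mid, clamp_b_mid below 0.03 m).
It fails at once if the other bin is moved by more than 15 mm (distance of bin_b from where it was at the start of the episode above 0.015 m).
It fails at once if the spool or a bottle is moved by more than 20 mm (distance of any of spool, sealant_a, sealant_b from where it was at the start of the episode above 0.02 m).
It also fails if it takes over 69 s, if anything falls off the work surface, if the arm or the gripper's body presses on something with over 40 N, if the wrist force passes 120 N, or if a joint passes its speed limit or range.

ROBOT

A 6-joint arm with a two-finger parallel gripper is mounted at the origin on the work surface. World frame = base frame: x ahead of the robot, y to its left, z up, the work surface at z = 0. Lengths are in mm, angles in rad, forces in N, time in s.
With the tool pointing down it reaches from about 325 to 775 mm from the base axis. Payload 5.5 kg.
Tool frame: the origin (TCP) lies on the centre line of the jaws, within the pads' length; the fingertips stand 8 mm ahead of it and the grasp point (between the pads) lies 11 mm behind it (manip.finger_overhang is the distance from the TCP to the fingertips, in mm); z points along the fingers, y is the line along which they close (so a half turn about z gives the same grasp; the last joint's range is limited). The gripper opens to 88 mm and grips with 3 to 60 N. Pads are 20 mm wide; open, the fingers measure 115 mm over their backs; the gripper's body (75 mm by 178 mm) begins 61 mm behind the grasp point.
Start: joints at [-1.235, 0.091, 1.231, -0, 1.82, -0.057], TCP at [229.667, -554.319, 230.631] pointing down, gripper open.
Joint ranges: [-2.87, 2.87], [-0.86, 2.18], [0.17, 2.46], [-1.51, 4.65], [0.06, 2.69], [-2.65, 2.65]. Speed limits (rad/s): [2.57, 2.57, 3.01, 3.14, 3.14, 3.14].

INTERFACE

Orientations are given as a 3x3 rotation matrix whose columns are the frame's x, y, z axes.
In Python, from rig import manip gives the robot as it stands.
- The arm moves only by the tool servo_tool, never from a script. Its argument "deltas" is a list of rows, each an object of numbers: "tx", "ty", "tz": the shift along the world's x, y, z normalised to -1 to 1, where 1 is 20 mm; "rx", "ry", "rz": the turn, a rotation vector about the world's x, y, z normalised to -1 to 1, where 1 is 4 degrees; "claw": the closure, from -1 (fully open) to 1 (shut). A call has 1 to 20 rows; each row shifts and turns the commanded pose from where the row before left it; what a row does not reach is not made up. A row lasts 1/12 s, in which the tool goes at most 41.7 mm and 7.16 degrees, less where a joint would pass 70% of its speed; a pose out of reach is approached as far as the arm can. A call with a number of a shift or a turn outside -1 to 1 is refused whole. A call with a gripper value outside its range is refused whole. The fingers move at their own pace and stop on an object; "grip_force" is the grip in N (left out, the last holds). Time passes only in rows, so rows that do not move let the fingers close. It gives the time, the measured TCP pose, the force, the opening and the grip force at its end, in the units of the state.
- manip.state(): the state, without advancing time (a new reading comes with each control period).
- manip.camera(name): name is "scene" or "side" or "wrist"; returns (picture, depth): 420x560x3 uint8, red, green, blue; 420x560 float32, mm along the optical axis (not along the pixel's ray), 0 where there is no reading.
- manip.camera_model(name): a dict with "fov_y" (degrees; the focal length in pixels is half the picture's height over the tangent of half this angle, whatever the lens; pixels are square), "cx", "cy" (the principal point, pixels), "R" (3x3) and "t" (3): a world point X has camera coordinates R X + t; the wrist camera has in their place "T_tool_cam" (4x4, takes a point from camera to tool coordinates, whose origin is the TCP and whose axes are the flange's). Camera axes: x right, y down, z forward; pixel columns grow to the right and rows downward; lengths in mm; the calibration is good to about 2 mm. The wrist camera is an equidistant fisheye: a pixel r from the principal point sees the ray r / f radians off the axis. A picture is of the moment at which its call begins: read the wrist's pose just before it. camera_model takes no time and is no camera call.
- manip.close_job(): hands the job in; it is judged then, once.
The state is a dict: "clock": time; "q": joint angles; "dq": joint speeds; "tau": joint torques, N m; "tcp_pos": TCP position; "tcp_rot": TCP orientation; "ft_force": force on the tool from outside, world axes, zero at the start; "ft_torque": the same for the moment, N m; "grip_width": opening from 0.0 (shut) to 1.0 (fully open); "grip_force": force on a finger pad.
Only numpy, scipy, OpenCV 4.12 (cv2) and the standard library are available. Lean on these libraries where they do the work, as an engineer would, in place of code of your own. Each camera call takes 0.05 s, during which the arm holds its last target. There are 200 camera calls.

## Working session

There is one attempt and no reset: what is moved stays moved. The work goes in short steps, Python scripts to look and compute and a tool call to move; the robot and the scene stay as the last step left them, time stands still between calls to the robot, and variables do not carry over. Pictures are saved under pics/ and viewed, at most 10 in all, crops included, and the job is handed in when it is done.

Besides the shell and the picture viewer there is one more tool, called after "Emit:" by a JSON object that holds its "name" and its "arguments", one argument or row to a line. servo_tool: Moves the arm, as the interface text tells. Its arguments: {"type":"object","properties":{"deltas":{"type":"array","items":{"type":"object","properties":{"tx":{"type":"number"},"ty":{"type":"number"},"tz":{"type":"number"},"rx":{"type":"number"},"ry":{"type":"number"},"rz":{"type":"number"},"claw":{"type":"number"}}}},"grip_force":{"type":"number"}},"required":["deltas"]}

```bash
ls; mkdir -p pics; python3 - <<'E'
from rig import manip
import cv2,numpy as np
for n in("scene","side"):
    p,d=manip.camera(n);cv2.imwrite(f"pics/{n}0.png",p[:,:,::-1]);np.save(f"pics/{n}0.npy",d)
    m=manip.camera_model(n);print(n,m)
print(manip.camera_model("wrist"))
print(manip.state())
E
```

```text
pics
scene {'fov_y': 53.41676319581122, 'cx': 279.39249853573887, 'cy': 203.34507136267712, 'R': array([[ 0.7341378 ,  0.67883933,  0.01479415],
       [ 0.54244225, -0.57324603, -0.61412164],
       [-0.40840923,  0.45887488, -0.78907271]]), 't': array([-384.37252555, -170.74468829, 1232.74801347])}
side {'fov_y': 44.107234646860974, 'cx': 281.7532119216857, 'cy': 204.04328776487404, 'R': array([[-0.82152916, -0.57001977,  0.01293436],
       [-0.44138327,  0.62144676, -0.64729031],
       [ 0.36093026, -0.53747687, -0.76213382]]), 't': array([ 410.52930756,  277.96786473, 1382.89562826])}
{'fov_y': 65.70646984690485, 'cx': 282.4825249882534, 'cy': 212.1478923592698, 'T_tool_cam': array([[-5.29940803e-04, -9.65826217e-01, -2.59189963e-01,
         7.05241940e+01],
       [ 9.99999853e-01, -5.42217989e-04, -2.41227526e-05,
        -2.82184548e-02],
       [-1.17239074e-04, -2.59189938e-01,  9.65826362e-01,
        -1.54823824e+02],
       [ 0.00000000e+00,  0.00000000e+00,  0.00000000e+00,
         1.00000000e+00]])}
{'clock': 0.1, 'q': array([-1.23470462e+00,  9.17845798e-02,  1.23173835e+00, -4.87998668e-06,
        1.81980964e+00, -5.67249531e-02]), 'dq': array([ 0.0025213 , -0.00047187, -0.0026393 ,  0.00065783, -0.0015712 ,
        0.00052836]), 'tau': array([ 1.37919884e-03, -4.47857952e+01, -4.07569742e+01,  6.97913859e-02,
        2.84405571e-02, -1.18967569e-04]), 'tcp_pos': array([ 229.57605822, -554.0724252 ,  229.63465263]), 'tcp_rot': array([[ 9.23835017e-01,  3.82790448e-01, -5.78287325e-04],
       [ 3.82790874e-01, -9.23833564e-01,  1.64100415e-03],
       [ 9.39194756e-05, -1.73738021e-03, -9.99998486e-01]]), 'ft_force': array([ 0.52284818, -0.39680855, -0.52162904]), 'ft_torque': array([-0.02991097, -0.02417602, -0.07130943]), 'grip_force': 0.0, 'grip_width': 0.99951263067029}
```

View pics/scene0.png

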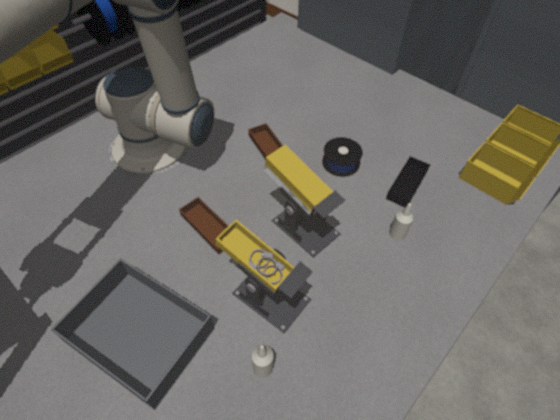

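View pics/side0.png

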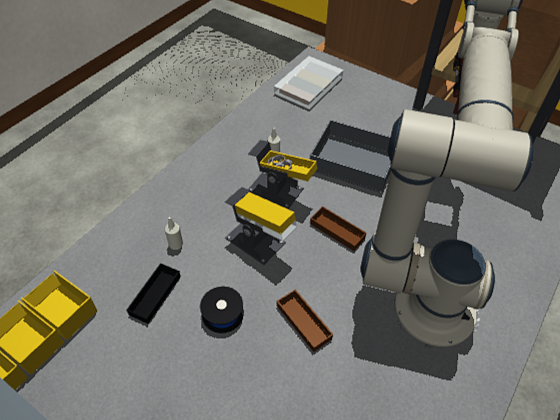

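The scene view shows the target pair, yellow bin on top, at about (300,178), with its lip at (328,200). The second holder, open with clamps, is at (258,257), the tote at (135,330), the bottles at (263,360) and (402,222), and the spool at (342,156). The fronts of both holders point away from the robot. Next I'll measure in 3D.

```bash
cat > h.py <<'E'
import numpy as np,cv2
from rig import manip
def cloud(n,d):
    m=manip.camera_model(n);f=210/np.tan(np.radians(m['fov_y']/2))
    v,u=np.mgrid[:420,:560].astype(float)
    c=np.stack([(u-m['cx'])/f*d,(v-m['cy'])/f*d,d],-1)
    return (c-m['t'])@m['R']
E
python3 - <<'E'
from h import *
np.set_printoptions(precision=1,suppress=True)
for n,seed in(("scene",(178,300)),("side",(212,264))):
    d=np.load(f"pics/{n}0.npy");p=cv2.imread(f"pics/{n}0.png");P=cloud(n,d)
    b,g,r=[p[...,i].astype(int) for i in range(3)]
    m=((r>110)&(r-b>60)&(g>80)).astype(np.uint8)
    _,l=cv2.connectedComponents(m);k=l==l[seed];k=cv2.erode(k.astype(np.uint8),np.ones((2,2)))>0
    X=P[k]; X=X[X[:,2]>60]
    # top plane robust
    idx=np.ones(len(X),bool)
    for _ in range(8):
        c=X[idx].mean(0);_,_,V=np.linalg.svd(X[idx]-c);nn=V[2]*np.sign(V[2][2]);e=(X-c)@nn;idx=abs(e)<3
    print(n,len(X),idx.sum(),"n",nn*100,"slope",np.degrees(np.arccos(nn[2])))
    ex=np.cross([0,0,1],nn);ex/=np.linalg.norm(ex);dn=np.cross(ex,nn);  # horizontal, and other
    Y=X[idx]-c;uv=np.stack([Y@dn,Y@ex],1).astype(np.float32);R=cv2.minAreaRect(uv)
    print(R, "centre",c+R[0][0]*dn+R[0][1]*ex,"dn",dn,"yaw",np.degrees(np.arctan2(dn[1],dn[0])))
    Pz=P.reshape(-1,3)
    for nm,(v,u) in dict(scene=dict(tl=(262,122),ll=(327,55),bl=(398,152),rr=(318,213),spool=(150,343),botA=(348,263),botB=(210,405)),side=dict(spool=(303,221),botB=(222,173),botA=(135,274),lip=(206,233)))[n].items(): print(nm,P[v,u])
    if n=="scene":
        w=cloud(n,d);reg=(np.abs(w[...,2]-70)<6)&(w[...,1]<-200);reg[:255]=0
        ys,xs=np.nonzero(reg);q=w[reg];
        _,lab=cv2.connectedComponents(cv2.dilate(reg.astype(np.uint8),np.ones((3,3))));ids=np.bincount(lab[reg]);j=ids.argmax();q=w[reg&(lab==j)]
        print("tote",cv2.minAreaRect(q[:,:2].astype(np.float32)),len(q))
    # dark lip points near
    near=(np.linalg.norm(P-c,axis=-1)<170)&(P[...,2]>90)&(p.max(-1)<95)
    q=P[near];s=(q-c)@dn;o=(q-c)@nn;y=(q-c)@ex
    sel=(s>60)&(abs(y)<45)
    print("dark",np.percentile(s[sel],[2,50,98]),np.percentile(o[sel],[5,50,95]),np.percentile(y[sel],[2,98]))
E
```

```text
scene 1752 1510 n [20.7 -1.5 97.8] slope 11.974691341078266
((-1.7016448974609375, 0.9064197540283203), (61.79318618774414, 160.01666259765625), 89.93858337402344) centre [490.8  96.1 172.8] dn [ 1.  -0.1 -0.2] yaw -4.122117792914314
tl [ 317.7 -290.    62.8]
ll [ 347.8 -465.3   65.1]
bl [ 590.1 -414.5   53.6]
rr [ 535.7 -226.5   -0.9]
spool [452.1 337.7  48.5]
botA [ 690.7 -226.9  119.2]
botB [705.1 230.6 104.5]
tote ((450.68798828125, -356.1076354980469), (252.31097412109375, 190.63690185546875), 11.203367233276367) 1098
dark [ 65.7  91.6 109. ] [-49.7   1.5   4.4] [-34.7  33.8]
side 874 765 n [21.  -3.1 97.7] slope 12.268517564152102
((3.0531082153320312, 0.13919830322265625), (158.41981506347656, 61.76221466064453), 4.161886692047119) centre [491.4 100.4 172.3] dn [ 1.  -0.1 -0.2] yaw -8.45668608066469
spool [455.7 337.4  51.4]
botB [769.5 185.8  -0.5]
botA [ 683.9 -219.4   96.9]
lip [572.7 129.6 155.1]
dark [ 62.7  90.9 115.7] [-47.5   0.7   4.7] [-25.2  43.3]
```

```bash
cat >> h.py <<'E'
from scipy.spatial.transform import Rotation as Ro
def frame(slope_deg,yaw=-4.2):
    s=np.radians(slope_deg);p=np.radians(yaw);f=np.array([np.cos(p),np.sin(p),0]);z=np.array([0,0,1.])
    ux=np.cos(s)*f-np.sin(s)*z;n=np.sin(s)*f+np.cos(s)*z
    return ux,np.cross(n,ux),n
PIV=np.array([511,96.5,100.])
def toolR(z,y): return np.stack([np.cross(y,z),y,z],1)
# R = Rz(q1)Ry(phi)Rz(q4)Ry(q5)Rz(q6)C ; at q=0: tool x = +y, tool y: at sum=pi forward
C=np.array([[0,-1,0],[1,0,0],[0,0,1.]])
def fkR(q): return (Ro.from_euler('ZYZYZ',[q[0],q[1]+q[2],q[3],q[4],q[5]])).as_matrix()@C
def wrist(R,q1,phi):
    W=(Ro.from_euler('ZY',[q1,phi]).inv()).as_matrix()@R@C.T
    e=Ro.from_matrix(W).as_euler('ZYZ');w=lambda a:(a+np.pi)%(2*np.pi)-np.pi
    q4,q5,q6=e
    if q5<0:q4,q5,q6=q4+np.pi,-q5,q6+np.pi
    q4=w(q4-np.pi/2)+np.pi/2;return q4,q5,w(q6)
E
python3 - <<'E'
from h import *
np.set_printoptions(precision=2,suppress=True)
s=manip.state();print(fkR(s['q']));print(s['tcp_rot'])
for slope in(50,46):
  ux,l,n=frame(slope)
  for a in range(-60,61,10):
    z=Ro.from_rotvec(np.radians(a)*n).apply(ux)
    for sg in(1,-1):
      R=toolR(z,sg*n);o=[]
      for phi in range(80,161,10):
        q=wrist(R,np.radians(11),np.radians(phi))
        ok=-1.48<q[0]<4.6 and .08<q[1]<2.6 and abs(q[2])<2.6
        o.append("%3d/%3d/%4d%s"%(*np.degrees(q),"*" if ok else " "))
      print(slope,a,sg,o)
E
```

```text
Traceback (most recent call last):
  File "h.py", line 17, in fkR
    def fkR(q): return (Ro.from_euler('ZYZYZ',[q[0],q[1]+q[2],q[3],q[4],q[5]])).as_matrix()@C
                        ~~~~~~~~~~~~~^^^^^^^^^^^^^^^^^^^^^^^^^^^^^^^^^^^^^^^^^
  File "scipy/spatial/transform/_rotation.pyx", line 1413, in scipy.spatial.transform._rotation.Rotation.from_euler
ValueError: Expected axis specification to be a non-empty string of upto 3 characters, got ZYZYZ
```

```bash
sed -i "s/^def fkR.*/def fkR(q): return (Ro.from_euler('ZY',[q[0],q[1]+q[2]])*Ro.from_euler('ZYZ',q[3:])).as_matrix()@C/" h.py
python3 - <<'E'
from h import *
np.set_printoptions(precision=2,suppress=True)
s=manip.state();print(fkR(s['q']));print(s['tcp_rot'])
for slope in(50,):
  ux,l,n=frame(slope)
  for a in range(-60,61,15):
    z=Ro.from_rotvec(np.radians(a)*n).apply(ux)
    for sg in(1,-1):
      R=toolR(z,sg*n);o=[]
      for phi in range(80,161,10):
        q=wrist(R,np.radians(11),np.radians(phi))
        ok=-1.48<q[0]<4.6 and .08<q[1]<2.6 and abs(q[2])<2.6
        o.append("%3d/%3d/%4d%s"%(*np.degrees(q),"*" if ok else " "))
      print(slope,a,sg,*o)
E
```

```text
[[ 0.92  0.38 -0.  ]
 [ 0.38 -0.92  0.  ]
 [ 0.   -0.   -1.  ]]
[[ 0.92  0.38 -0.  ]
 [ 0.38 -0.92  0.  ]
 [ 0.   -0.   -1.  ]]
50 -60 1 -66/ 89/  32* -67/ 85/  42* -68/ 81/  51* -70/ 77/  60* -72/ 74/  70* -75/ 71/  80* -78/ 69/  91* -82/ 68/ 101* -86/ 67/ 112 
50 -60 -1 -66/ 89/-147* -67/ 85/-137* -68/ 81/-128* -70/ 77/-119* -72/ 74/-109* -75/ 71/ -99* -78/ 69/ -88* -82/ 68/ -78* -86/ 67/ -67 
50 -45 1 -54/ 81/  31* -55/ 75/  40* -58/ 69/  48* -62/ 64/  58* -66/ 60/  68* -72/ 57/  79* -79/ 54/  91* -86/ 53/ 103  266/ 53/ 115 
50 -45 -1 -54/ 81/-148* -55/ 75/-139* -58/ 69/-131* -62/ 64/-121* -66/ 60/-111* -72/ 57/-100* -79/ 54/ -88* -86/ 53/ -76  266/ 53/ -64 
50 -30 1 -40/ 73/  28* -43/ 66/  36* -47/ 58/  44* -52/ 52/  53* -59/ 46/  64* -68/ 42/  76* -79/ 39/  91* 268/ 38/ 107  256/ 40/ 122*
50 -30 -1 -40/ 73/-151  -43/ 66/-143* -47/ 58/-135* -52/ 52/-126* -59/ 46/-115* -68/ 42/-103* -79/ 39/ -88* 268/ 38/ -72  256/ 40/ -57*
50 -15 1 -26/ 66/  23* -29/ 57/  29* -32/ 49/  35* -38/ 41/  43* -47/ 33/  55* -61/ 28/  70* -80/ 24/  92* 257/ 24/ 116* 239/ 28/ 136*
50 -15 -1 -26/ 66/-156  
[... 754 characters left out ...]
126/ 24/-116* 139/ 31/-132*
50 30 -1  23/ 57/ 178   26/ 48/ 173   32/ 39/ 166   40/ 31/ 156   54/ 24/ 140*  76/ 20/ 116* 104/ 20/  87* 126/ 24/  63* 139/ 31/  47*
50 45 1  41/ 58/ -10*  46/ 51/ -18*  52/ 44/ -29*  62/ 39/ -41*  74/ 35/ -56*  88/ 34/ -74* 102/ 35/ -91* 115/ 38/-107* 125/ 43/-120*
50 45 -1  41/ 58/ 169   46/ 51/ 161   52/ 44/ 150   62/ 39/ 138*  74/ 35/ 123*  88/ 34/ 105* 102/ 35/  88* 115/ 38/  72* 125/ 43/  59*
50 60 1  57/ 62/ -18*  62/ 57/ -28*  69/ 53/ -39*  76/ 50/ -52*  85/ 48/ -64*  93/ 48/ -78* 102/ 50/ -91* 110/ 53/-103* 116/ 57/-114*
50 60 -1  57/ 62/ 161   62/ 57/ 151   69/ 53/ 140*  76/ 50/ 127*  85/ 48/ 115*  93/ 48/ 101* 102/ 50/  88* 110/ 53/  76* 116/ 57/  65*
```

Emit:
{"name": "servo_tool", "arguments": {
  "deltas": [
    {"tx": 0.55,"ty": 1,"tz": 0.2,"rz": -0.21,"claw": 1},
    {"tx": 0.55,"ty": 1,"tz": 0.2,"rz": -0.21,"claw": 1},
    {"tx": 0.55,"ty": 1,"tz": 0.2,"rz": -0.21,"claw": 1},
    {"tx": 0.55,"ty": 1,"tz": 0.2,"rz": -0.21,"claw": 1},
    {"tx": 0.55,"ty": 1,"tz": 0.2,"rz": -0.21,"claw": 1},
    {"tx": 0.55,"ty": 1,"tz": 0.2,"rz": -0.21,"claw": 1},
    {"tx": 0.55,"ty": 1,"tz": 0.2,"rz": -0.21,"claw": 1},
    {"tx": 0.55,"ty": 1,"tz": 0.2,"rz": -0.21,"claw": 1},
    {"tx": 0.55,"ty": 1,"tz": 0.2,"rz": -0.21,"claw": 1},
    {"tx": 0.55,"ty": 1,"tz": 0.2,"rz": -0.21,"claw": 1},
    {"tx": 0.55,"ty": 1,"tz": 0.2,"rz": -0.21,"claw": 1},
    {"tx": 0.55,"ty": 1,"tz": 0.2,"rz": -0.21,"claw": 1},
    {"tx": 0.55,"ty": 1,"tz": 0.2,"rz": -0.21,"claw": 1},
    {"tx": 0.55,"ty": 1,"tz": 0.2,"rz": -0.21,"claw": 1},
    {"tx": 0.55,"ty": 1,"tz": 0.2,"rz": -0.21,"claw": 1},
    {"tx": 0.55,"ty": 1,"tz": 0.2,"rz": -0.21,"claw": 1},
    {"tx": 0.55,"ty": 1,"tz": 0.2,"rz": -0.21,"claw": 1},
    {"tx": 0.55,"ty": 1,"tz": 0.2,"rz": -0.21,"claw": 1},
    {"tx": 0.55,"ty": 1,"tz": 0.2,"rz": -0.21,"claw": 1},
    {"tx": 0.55,"ty": 1,"tz": 0.2,"rz": -0.21,"claw": 1}
  ]
}}

```text
validation failed for argument at $.de...
```

Emit:
{"name": "servo_tool", "arguments": {
  "deltas": [
    {"tx": 0.59,"ty": 1,"tz": -0.3,"rz": -0.21,"claw": 1},
    {"tx": 0.59,"ty": 1,"tz": -0.3,"rz": -0.21,"claw": 1},
    {"tx": 0.59,"ty": 1,"tz": -0.3,"rz": -0.21,"claw": 1},
    {"tx": 0.59,"ty": 1,"tz": -0.3,"rz": -0.21,"claw": 1},
    {"tx": 0.59,"ty": 1,"tz": -0.3,"rz": -0.21,"claw": 1},
    {"tx": 0.59,"ty": 1,"tz": -0.3,"rz": -0.21,"claw": 1},
    {"tx": 0.59,"ty": 1,"tz": -0.3,"rz": -0.21,"claw": 1},
    {"tx": 0.59,"ty": 1,"tz": -0.5,"rz": -0.21,"claw": 1},
    {"tx": 0.59,"ty": 1,"tz": -0.5,"rz": -0.21,"claw": 1},
    {"tx": 0.59,"ty": 1,"tz": -0.5,"rz": -0.21,"claw": 1},
    {"tx": 0.59,"ty": 1,"tz": -0.8,"rz": -0.21,"claw": 1},
    {"tx": 0.59,"ty": 1,"tz": -0.8,"rz": -0.21,"claw": 1},
    {"claw": 1},
    {"claw": 1}
  ]
}}

```text
validation failed for argument at $.de...
```

```bash
python3 - <<'E'
from h import *
np.set_printoptions(precision=2,suppress=True)
s=manip.state();print(s['clock'],s['q'],s['tcp_pos'],s['tcp_rot'],s['grip_width'])
print(fkR(s['q'])-s['tcp_rot'])
p,_=manip.camera("wrist");cv2.imwrite("pics/w1.png",p[:,:,::-1])
E
```

```text
0.1 [-1.23  0.09  1.23 -0.    1.82 -0.06] [ 229.58 -554.07  229.63] [[ 0.92  0.38 -0.  ]
 [ 0.38 -0.92  0.  ]
 [ 0.   -0.   -1.  ]] 0.99951263067029
[[ 0. -0. -0.]
 [-0.  0. -0.]
 [-0. -0.  0.]]
```

Emit:
{"name": "servo_tool", "arguments": {
  "deltas": [
    {"tx": 0.55,"ty": 1,"tz": 0.2,"rx": 0,"ry": 0,"rz": -0.21,"claw": 1}
  ]
}}

```text
clock: 0.23
tcp_pos: [238.9, -535.6, 232.1]
tcp_rot: [[0.93, 0.366, -0.002], [0.366, -0.93, 0.002], [-0.001, -0.003, -1.0]]
ft_force: [0.6, -1.0, -0.4]
grip_width: 0.954
grip_force: 0.0
```

All seven keys are required in each row.

Emit:
{"name": "servo_tool", "arguments": {
  "deltas": [
    {"tx": 0.55,"ty": 1,"tz": 0.2,"rx": 0,"ry": 0,"rz": -0.21,"claw": 1},
    {"tx": 0.55,"ty": 1,"tz": 0.2,"rx": 0,"ry": 0,"rz": -0.21,"claw": 1},
    {"tx": 0.55,"ty": 1,"tz": 0.2,"rx": 0,"ry": 0,"rz": -0.21,"claw": 1},
    {"tx": 0.55,"ty": 1,"tz": 0.2,"rx": 0,"ry": 0,"rz": -0.21,"claw": 1},
    {"tx": 0.55,"ty": 1,"tz": 0.2,"rx": 0,"ry": 0,"rz": -0.21,"claw": 1},
    {"tx": 0.55,"ty": 1,"tz": 0.2,"rx": 0,"ry": 0,"rz": -0.21,"claw": 1},
    {"tx": 0.55,"ty": 1,"tz": 0.2,"rx": 0,"ry": 0,"rz": -0.21,"claw": 1},
    {"tx": 0.55,"ty": 1,"tz": 0.2,"rx": 0,"ry": 0,"rz": -0.21,"claw": 1},
    {"tx": 0.55,"ty": 1,"tz": 0.2,"rx": 0,"ry": 0,"rz": -0.21,"claw": 1},
    {"tx": 0.55,"ty": 1,"tz": 0.2,"rx": 0,"ry": 0,"rz": -0.21,"claw": 1},
    {"tx": 0.55,"ty": 1,"tz": 0.2,"rx": 0,"ry": 0,"rz": -0.21,"claw": 1},
    {"tx": 0.55,"ty": 1,"tz": 0.2,"rx": 0,"ry": 0,"rz": -0.21,"claw": 1},
    {"tx": 0.55,"ty": 1,"tz": 0.2,"rx": 0,"ry": 0,"rz": -0.21,"claw": 1},
    {"tx": 0.55,"ty": 1,"tz": 0.2,"rx": 0,"ry": 0,"rz": -0.21,"claw": 1},
    {"tx": 0.55,"ty": 1,"tz": 0.2,"rx": 0,"ry": 0,"rz": -0.21,"claw": 1},
    {"tx": 0.55,"ty": 1,"tz": 0.2,"rx": 0,"ry": 0,"rz": -0.21,"claw": 1},
    {"tx": 0.55,"ty": 1,"tz": 0.2,"rx": 0,"ry": 0,"rz": -0.21,"claw": 1},
    {"tx": 0.55,"ty": 1,"tz": 0.2,"rx": 0,"ry": 0,"rz": -0.21,"claw": 1},
    {"tx": 0.55,"ty": 1,"tz": 0.2,"rx": 0,"ry": 0,"rz": -0.21,"claw": 1}
  ]
}}

```text
clock: 1.82
tcp_pos: [450.0, -153.2, 310.6]
tcp_rot: [[0.995, 0.099, -0.0], [0.099, -0.995, 0.0], [-0.0, -0.0, -1.0]]
ft_force: [0.8, 0.1, 0.7]
grip_width: 0.011
grip_force: 0.0
```

Emit:
{"name": "servo_tool", "arguments": {
  "deltas": [
    {"tx": 0.59,"ty": 1,"tz": -0.3,"rx": 0,"ry": 0,"rz": -0.21,"claw": 1},
    {"tx": 0.59,"ty": 1,"tz": -0.3,"rx": 0,"ry": 0,"rz": -0.21,"claw": 1},
    {"tx": 0.59,"ty": 1,"tz": -0.3,"rx": 0,"ry": 0,"rz": -0.21,"claw": 1},
    {"tx": 0.59,"ty": 1,"tz": -0.3,"rx": 0,"ry": 0,"rz": -0.21,"claw": 1},
    {"tx": 0.59,"ty": 1,"tz": -0.3,"rx": 0,"ry": 0,"rz": -0.21,"claw": 1},
    {"tx": 0.59,"ty": 1,"tz": -0.3,"rx": 0,"ry": 0,"rz": -0.21,"claw": 1},
    {"tx": 0.59,"ty": 1,"tz": -0.3,"rx": 0,"ry": 0,"rz": -0.21,"claw": 1},
    {"tx": 0.59,"ty": 1,"tz": -0.5,"rx": 0,"ry": 0,"rz": -0.21,"claw": 1},
    {"tx": 0.59,"ty": 1,"tz": -0.5,"rx": 0,"ry": 0,"rz": -0.21,"claw": 1},
    {"tx": 0.59,"ty": 1,"tz": -0.5,"rx": 0,"ry": 0,"rz": -0.21,"claw": 1},
    {"tx": 0.59,"ty": 1,"tz": -0.8,"rx": 0,"ry": 0,"rz": -0.21,"claw": 1},
    {"tx": 0.59,"ty": 1,"tz": -0.8,"rx": 0,"ry": 0,"rz": -0.21,"claw": 1},
    {"tx": 0,"ty": 0,"tz": 0,"rx": 0,"ry": 0,"rz": 0,"claw": 1},
    {"tx": 0,"ty": 0,"tz": 0,"rx": 0,"ry": 0,"rz": 0,"claw": 1}
  ]
}}

```text
clock: 2.98
tcp_pos: [590.7, 86.4, 204.5]
tcp_rot: [[0.997, -0.074, -0.004], [-0.074, -0.997, -0.001], [-0.004, 0.001, -1.0]]
ft_force: [0.1, 0.6, 0.4]
grip_width: 0.004
grip_force: 0.0
```

```bash
python3 - <<'E'
from h import *
np.set_printoptions(precision=2,suppress=True)
s=manip.state();print(s['clock'],s['q'],s['tcp_pos'],s['tcp_rot'],s['grip_width'])
print(fkR(s['q'])-s['tcp_rot'])
p,_=manip.camera("wrist");cv2.imwrite("pics/w1.png",p[:,:,::-1])
E
```

```text
2.9833 [ 0.09  0.08  1.29 -0.    1.78  1.73] [590.68  86.36 204.52] [[ 1.   -0.07 -0.  ]
 [-0.07 -1.   -0.  ]
 [-0.    0.   -1.  ]] 0.0035182318803541573
[[ 0. -0. -0.]
 [-0.  0. -0.]
 [-0.  0.  0.]]
```

View pics/w1.png

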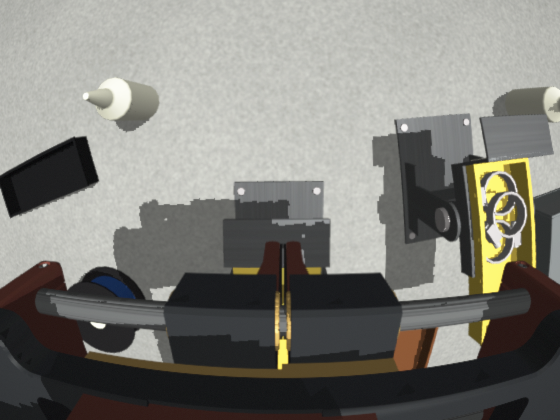

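The wrist view shows the lip at about (277,242) directly under the closed fingertips at (284,250). The gripper body's long side is lateral, so it clears. Now I'll press down and follow the arc.

Emit:
{"name": "servo_tool", "arguments": {
  "deltas": [
    {"tx": 0.04,"ty": 0.07,"tz": -0.67,"rx": 0,"ry": 0,"rz": 0,"claw": 1},
    {"tx": 0.02,"ty": 0.07,"tz": -0.67,"rx": 0,"ry": 0,"rz": 0,"claw": 1},
    {"tx": 0.02,"ty": 0.07,"tz": -0.68,"rx": 0,"ry": 0,"rz": 0,"claw": 1},
    {"tx": 0.1,"ty": -0.01,"tz": -0.15,"rx": 0.04,"ry": 0.5,"rz": 0,"claw": 1},
    {"tx": 0.1,"ty": -0.01,"tz": -0.15,"rx": 0.04,"ry": 0.5,"rz": 0,"claw": 1},
    {"tx": 0.1,"ty": -0.01,"tz": -0.15,"rx": 0.04,"ry": 0.5,"rz": 0,"claw": 1},
    {"tx": 0.1,"ty": -0.01,"tz": -0.15,"rx": 0.04,"ry": 0.5,"rz": 0,"claw": 1},
    {"tx": 0.1,"ty": -0.01,"tz": -0.15,"rx": 0.04,"ry": 0.5,"rz": 0,"claw": 1},
    {"tx": 0.07,"ty": -0.01,"tz": -0.17,"rx": 0.04,"ry": 0.5,"rz": 0,"claw": 1},
    {"tx": 0.07,"ty": -0.01,"tz": -0.17,"rx": 0.04,"ry": 0.5,"rz": 0,"claw": 1},
    {"tx": 0.07,"ty": -0.01,"tz": -0.17,"rx": 0.04,"ry": 0.5,"rz": 0,"claw": 1},
    {"tx": 0.07,"ty": -0.01,"tz": -0.17,"rx": 0.04,"ry": 0.5,"rz": 0,"claw": 1},
    {"tx": 0.07,"ty": -0.01,"tz": -0.17,"rx": 0.04,"ry": 0.5,"rz": 0,"claw": 1}
  ]
}}

```text
clock: 4.12
tcp_pos: [610.0, 87.9, 135.6]
tcp_rot: [[0.937, -0.077, -0.341], [-0.071, -0.997, 0.029], [-0.343, -0.003, -0.939]]
ft_force: [1.1, 1.7, 8.1]
grip_width: 0.002
grip_force: 3.9
```

Emit:
{"name": "servo_tool", "arguments": {
  "deltas": [
    {"tx": 0.04,"ty": 0,"tz": -0.18,"rx": 0.04,"ry": 0.5,"rz": 0,"claw": 1},
    {"tx": 0.04,"ty": 0,"tz": -0.18,"rx": 0.04,"ry": 0.5,"rz": 0,"claw": 1},
    {"tx": 0.04,"ty": 0,"tz": -0.18,"rx": 0.04,"ry": 0.5,"rz": 0,"claw": 1},
    {"tx": 0.04,"ty": 0,"tz": -0.18,"rx": 0.04,"ry": 0.5,"rz": 0,"claw": 1},
    {"tx": 0.04,"ty": 0,"tz": -0.18,"rx": 0.04,"ry": 0.5,"rz": 0,"claw": 1},
    {"tx": 0.01,"ty": 0,"tz": -0.16,"rx": 0.03,"ry": 0.44,"rz": 0,"claw": 1},
    {"tx": 0.01,"ty": 0,"tz": -0.16,"rx": 0.03,"ry": 0.44,"rz": 0,"claw": 1},
    {"tx": 0.01,"ty": 0,"tz": -0.16,"rx": 0.03,"ry": 0.44,"rz": 0,"claw": 1},
    {"tx": 0,"ty": 0,"tz": -0.16,"rx": 0.03,"ry": 0.44,"rz": 0,"claw": 1},
    {"tx": 0,"ty": 0,"tz": 0,"rx": 0,"ry": 0,"rz": 0,"claw": 1}
  ]
}}

```text
clock: 4.95
tcp_pos: [615.9, 87.5, 102.0]
tcp_rot: [[0.796, -0.078, -0.6], [-0.062, -0.997, 0.049], [-0.602, -0.002, -0.798]]
ft_force: [9.1, 1.2, 5.1]
grip_width: 0.006
grip_force: 5.3
```

```bash
python3 - <<'E'
from h import *
np.set_printoptions(precision=3,suppress=True)
s=manip.state();print(s['clock'],s['q'],s['tcp_pos'],s['ft_force'])
# fit planar kinematics
D=[([-1.23470462,.0917845798,1.23173835,0,1.81980964],[229.57605822,-554.0724252,229.63465263])]
import json
print(s['tcp_rot'])
p,d=manip.camera("side");cv2.imwrite("pics/s2.png",cv2.resize(p[100:310,180:380,::-1],None,fx=2.8,fy=2.8));np.save("pics/s2.npy",d)
P=cloud("side",d);b,g,r=[p[...,i].astype(int) for i in(2,1,0)]
k=(r>110)&(r-b>60)&(g>80)&(np.linalg.norm(P-[480,97,170],axis=-1)<110)&(P[...,1]>20)
X=P[k];i=np.ones(len(X),bool)
for _ in range(8):
    c=X[i].mean(0);_,_,V=np.linalg.svd(X[i]-c);n=V[2]*np.sign(V[2][2]);i=abs((X-c)@n)<3
print(len(X),i.sum(),n,np.degrees(np.arccos(n[2])),c)
E
```

```text
4.95 [0.045 0.767 0.722 0.101 2.292 1.735] [615.884  87.503 101.996] [9.091 1.156 5.111]
[[ 0.796 -0.078 -0.6  ]
 [-0.062 -0.997  0.049]
 [-0.602 -0.002 -0.798]]
20 8 [ 0.662 -0.033  0.749] 41.48806322797199 [545.926  71.676 155.59 ]
```

View pics/s2.png

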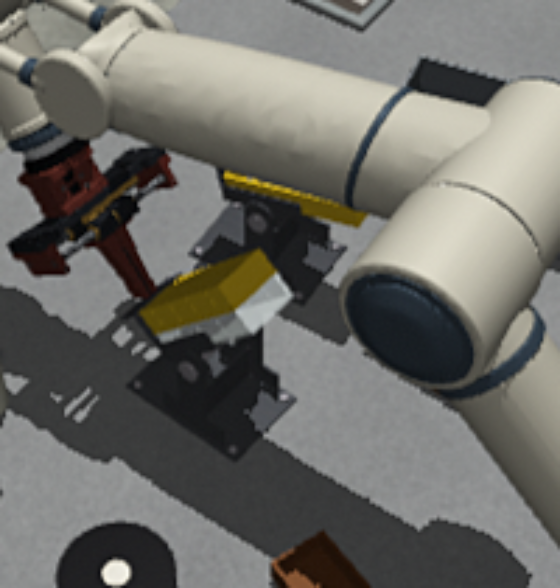

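The side view shows the bed tipped steeply with the fingers on the lip and the pair still closed. I'll press a little further, to the end stop.

Emit:
{"name": "servo_tool", "arguments": {
  "deltas": [
    {"tx": -0.01,"ty": 0,"tz": -0.12,"rx": 0.02,"ry": 0.25,"rz": 0,"claw": 1},
    {"tx": -0.02,"ty": 0,"tz": -0.12,"rx": 0.02,"ry": 0.25,"rz": 0,"claw": 1},
    {"tx": -0.02,"ty": 0,"tz": -0.12,"rx": 0,"ry": 0,"rz": 0,"claw": 1},
    {"tx": 0,"ty": 0,"tz": 0,"rx": 0,"ry": 0,"rz": 0,"claw": 1}
  ]
}}

```text
clock: 5.33
tcp_pos: [615.6, 87.5, 98.6]
tcp_rot: [[0.779, -0.078, -0.623], [-0.059, -0.997, 0.051], [-0.625, -0.003, -0.781]]
ft_force: [13.9, 1.4, 12.7]
grip_width: 0.006
grip_force: 9.1
```

```bash
python3 - <<'E'
from h import *
np.set_printoptions(precision=3,suppress=True)
s=manip.state();print(s['clock'],list(s['q']),s['tcp_pos'],s['ft_force'])
p,d=manip.camera("side");P=cloud("side",d);b,g,r=[p[...,i].astype(int) for i in(2,1,0)]
k=(r>70)&(r>2*b)&(g>1.1*b)&(g>.6*r)&(np.linalg.norm(P-[500,97,170],axis=-1)<120)&(P[...,1]>40)
X=P[k];print(len(X));best=None
rng=np.random.default_rng(0)
for _ in range(400):
    a=X[rng.choice(len(X),3,False)];n=np.cross(a[1]-a[0],a[2]-a[0]);L=np.linalg.norm(n)
    if L<200:continue
    n/=L;n*=np.sign(n[2])
    if not(.5<n[2]<.85):continue
    i=abs((X-a[0])@n)<2
    if best is None or i.sum()>best.sum():best=i
c=X[best].mean(0);_,_,V=np.linalg.svd(X[best]-c);n=V[2]*np.sign(V[2][2])
print(best.sum(),n,np.degrees(np.arccos(n[2])),c,"height over pivot along n",(c-PIV)@n)
# planar kin fit from 3 states: shoulder (0,h), L1, forearm L2, offset e, tool L3
D=[([.0917845798,1.23173835,1.81980964],[np.hypot(229.57605822,554.0724252),229.63465263]),([.08,1.29,1.78],[np.hypot(590.68,86.36),204.52])]
from scipy.optimize import least_squares
q=s['q'];zt=s['tcp_rot'][:,2]
def wc(q2,q3,x):
    r=x[0]+x[2]*np.sin(q2)+x[3]*np.sin(q2+q3)+x[4]*np.cos(q2+q3);z=x[1]+x[2]*np.cos(q2)+x[3]*np.cos(q2+q3)-x[4]*np.sin(q2+q3);return r,z
def res(x):
    o=[]
    for (a,b,_),(r,z) in D: R,Z=wc(a,b,x);o+=[R-r,Z-x[5]-z]
    w=s['tcp_pos']-zt*x[5];R,Z=wc(q[1],q[2],x);o+=[R-np.hypot(w[0],w[1]),Z-w[2]]
    o+=[(x[0])*.05,x[4]*.05,(x[5]-250)*.02]
    return o
f=least_squares(res,[0,250,400,400,0,250]);print(f.x,f.fun)
E
```

```text
5.3333 [np.float64(0.043587436352188064), np.float64(0.7950209525327784), np.float64(0.6975758635556846), np.float64(0.10634857517846538), np.float64(2.317038235122846), np.float64(1.736869228808335)] [615.569  87.51   98.591] [13.872  1.356 12.734]
544
134 [-0.726  0.054  0.686] 46.68693510598445 [481.84  102.089 221.768] height over pivot along n 104.99063297110743
[ -8.927 108.317 384.754 580.582  37.129 367.561] [-1.403  0.359  1.183 -0.827  0.243  0.468 -0.446  1.856  2.351]
```

Emit:
{"name": "servo_tool", "arguments": {
  "deltas": [
    {"tx": 0.62,"ty": -0.05,"tz": 0.78,"rx": 0,"ry": 0,"rz": 0,"claw": 1},
    {"tx": 0.62,"ty": -0.05,"tz": 0.78,"rx": 0,"ry": 0,"rz": 0,"claw": 1},
    {"tx": 0.4,"ty": -0.05,"tz": 1,"rx": 0,"ry": 0,"rz": 0,"claw": 0},
    {"tx": 0,"ty": 0,"tz": 1,"rx": -0.07,"ry": -0.98,"rz": 0,"claw": -1},
    {"tx": -0.8,"ty": 0,"tz": 1,"rx": -0.07,"ry": -0.98,"rz": 0,"claw": -1},
    {"tx": -0.8,"ty": 0,"tz": 1,"rx": -0.07,"ry": -0.98,"rz": 0,"claw": -1},
    {"tx": -0.8,"ty": 0,"tz": 1,"rx": -0.07,"ry": -0.98,"rz": 0,"claw": -1},
    {"tx": -0.8,"ty": 0,"tz": 1,"rx": -0.07,"ry": -0.98,"rz": 0,"claw": -1},
    {"tx": -0.8,"ty": 0,"tz": 1,"rx": -0.07,"ry": -0.98,"rz": 0,"claw": -1},
    {"tx": -0.8,"ty": 0,"tz": 1,"rx": -0.07,"ry": -0.98,"rz": 0,"claw": -1},
    {"tx": -0.8,"ty": 0,"tz": 1,"rx": -0.07,"ry": -0.98,"rz": 0,"claw": -1},
    {"tx": -0.8,"ty": 0,"tz": 0.5,"rx": -0.07,"ry": -0.9,"rz": 0,"claw": -1},
    {"tx": -0.8,"ty": 0,"tz": 0,"rx": 0,"ry": 0,"rz": 0,"claw": -1}
  ]
}}

```text
clock: 6.47
tcp_pos: [500.9, 84.7, 321.6]
tcp_rot: [[0.995, -0.076, -0.06], [-0.075, -0.997, 0.009], [-0.061, -0.005, -0.998]]
ft_force: [-0.5, -0.1, 0.4]
grip_width: 0.798
grip_force: 0.0
```

```bash
python3 - <<'E'
from h import *
np.set_printoptions(precision=3,suppress=True)
s=manip.state();print(s['clock'],list(s['q']),s['tcp_pos'],s['tcp_rot'])
import pickle
D=[([-1.23470462,9.17845798e-02,1.23173835,0,1.81980964,-.0567],[229.57605822,-554.0724252,229.63465263]),([.0435874,.79502095,.69757586,.1063486,2.317038,1.7368692],[615.569,87.51,98.591]),(list(s['q']),list(s['tcp_pos']))]
pickle.dump(D,open("D.pkl","wb"))
n0="scene";p,d=manip.camera(n0);cv2.imwrite("pics/sc3.png",cv2.resize(p[100:310,180:400,::-1],None,fx=2.5,fy=2.5));P=cloud(n0,d);b,g,r=[p[...,i].astype(int) for i in(2,1,0)]
k=(r>60)&(r>1.8*b)&(g>.6*r)&(np.linalg.norm(P-[490,97,190],axis=-1)<120)&(P[...,1]>40)
X=P[k];print(len(X));best=None
rng=np.random.default_rng(0)
for _ in range(400):
    a=X[rng.choice(len(X),3,False)];n=np.cross(a[1]-a[0],a[2]-a[0]);L=np.linalg.norm(n)
    if L<200:continue
    n/=L;n*=np.sign(n[2])
    if n[0]<.2:continue
    i=abs((X-a[0])@n)<2
    if best is None or i.sum()>best.sum():best=i
c=X[best].mean(0);_,_,V=np.linalg.svd(X[best]-c);n=V[2]*np.sign(V[2][2])
print(best.sum(),n,np.degrees(np.arccos(n[2])),c,"h",(c-PIV)@n)
ex=np.cross([0,0,1],n);ex/=np.linalg.norm(ex);dn=np.cross(ex,n);Y=X[best]-c
R=cv2.minAreaRect(np.stack([Y@dn,Y@ex],1).astype(np.float32));print(R,c+R[0][0]*dn+R[0][1]*ex,np.degrees(np.arctan2(dn[1],dn[0])))
E
```

```text
6.4667 [np.float64(0.09060285837619327), np.float64(-0.06538779933535753), np.float64(1.2269716911958881), np.float64(0.016639892153832946), np.float64(2.0388531749065284), np.float64(1.7439200018835501)] [500.892  84.737 321.61 ] [[ 0.995 -0.076 -0.06 ]
 [-0.075 -0.997  0.009]
 [-0.061 -0.005 -0.998]]
1891
1303 [ 0.765 -0.058  0.642] 50.07006385777024 [534.959  92.776 176.081] h 67.36810141857424
((2.6454925537109375, 0.9611434936523438), (62.62788391113281, 149.7498016357422), 89.93574523925781) [536.725  93.607 174.052] -4.322280549751964
```

View pics/sc3.png

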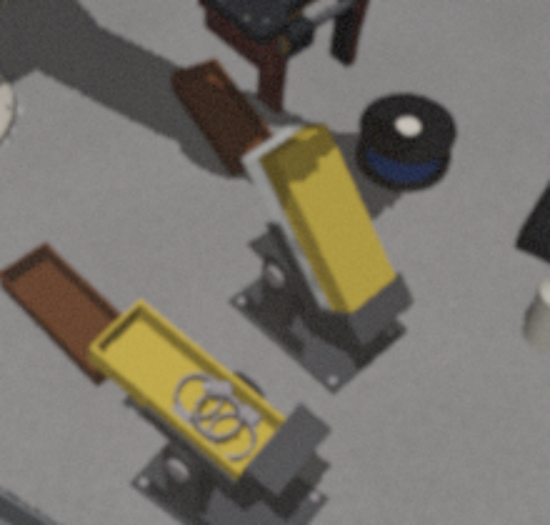

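The scene view shows the bed at 50° with the pair closed and home against the stop. Next I'll fit the arm geometry and check which joint configurations allow the flip.

```bash
cat >> h.py <<'E'
import pickle
from scipy.optimize import least_squares
def fkp(q,x):
    B=Ro.from_euler('Z',q[0]).as_matrix();U=B@Ro.from_euler('Y',q[1]).as_matrix();F=B@Ro.from_euler('Y',q[1]+q[2]).as_matrix()
    return B@np.array([x[0],0,x[1]])+U@np.array([0,0,x[2]])+F@np.array([x[4],0,x[3]])+x[5]*fkR(q)[:,2]
def fit():
    D=pickle.load(open("D.pkl","rb"))
    res=lambda x:np.concatenate([*(fkp(q,x)-p for q,p in D),[.01*x[0],.01*x[4]]])
    f=least_squares(res,[0,200,400,400,0,250]);return f.x,abs(f.fun).max()
LO=np.array([-2.87,-.86,.17,-1.51,.06,-2.65]);HI=np.array([2.87,2.18,2.46,4.65,2.69,2.65])
def ik(p,R,x):
    best=None
    for s2 in(-.8,-.4,0,.5,1):
      for s3 in(.6,1.2,1.8,2.3):
        w=p-R[:,2]*x[5];q1=np.arctan2(w[1],w[0])
        g=lambda v:(fkp([q1,v[0],v[1],0,0,0],[*x[:5],0])-w)
        f=least_squares(g,[s2,s3])
        if f.cost>1 or f.x[1]<0 or f.x[1]>3.1:continue
        q=np.array([q1,*f.x,*wrist(R,q1,f.x.sum())])
        m=np.minimum(q-LO,HI-q).min()
        if best is None or m>best[1]:best=(q,m)
    return best
def gpose(a,sg,d=35,back=0,slope=50,out=40):
    ux,l,n=frame(slope);z=Ro.from_rotvec(np.radians(a)*n).apply(ux)
    return PIV+(-115+d)*ux+out*n+(11-back)*z,toolR(z,sg*n)
E
python3 - <<'E'
from h import *
np.set_printoptions(precision=2,suppress=True)
D=pickle.load(open("D.pkl","rb"))
x,e=fit();print(x,e)
for a in range(-75,76,15):
  for sg in(1,-1):
    for back in(0,130):
      r=ik(*gpose(a,sg,back=back),x);print(a,sg,back,r[0] if r else None,round(r[1],2) if r else "")
E
```

```text
[140.93 532.01 803.55 277.67 502.04 670.43] 29.876494627551267
-75 1 0 [ 1.05  1.11  0.98 -0.79  2.21  1.6 ] 0.48
-75 1 130 [ 1.12  1.09  0.8  -0.85  2.4   1.47] 0.29
-75 -1 0 [ 1.05  1.11  0.98 -0.79  2.21 -1.54] 0.48
-75 -1 130 [ 1.12  1.09  0.8  -0.85  2.4  -1.67] 0.29
-60 1 0 [ 1.13  0.93  1.2  -0.72  1.97  1.69] 0.72
-60 1 130 [ 1.23  0.86  1.04 -0.73  2.19  1.59] 0.5
-60 -1 0 [ 1.13  0.93  1.2  -0.72  1.97 -1.45] 0.72
-60 -1 130 [ 1.23  0.86  1.04 -0.73  2.19 -1.55] 0.5
-45 1 0 [ 1.2   0.76  1.43 -0.7   1.7   1.77] 0.81
-45 1 130 [ 1.32  0.63  1.29 -0.67  1.98  1.67] 0.71
-45 -1 0 [ 1.2   0.76  1.43 -0.7   1.7  -1.37] 0.81
-45 -1 130 [ 1.32  0.63  1.29 -0.67  1.98 -1.47] 0.71
-30 1 0 [ 1.25  0.63  1.69 -0.74  1.38  1.88] 0.77
-30 1 130 [ 1.42  0.38  1.54 -0.65  1.77  1.74] 0.86
-30 -1 0 [ 1.25  0.63  1.69 -0.74  1.38 -1.26] 0.77
-30 -1 130 [ 1.42  0.38  1.54 -0.65  1.77 -1.4 ] 0.86
-15 1 0 None 
-15 1 130 [ 1.52  0.09  1.77 -0.66  1.62  1.78] 0.69
-15 -1 0 None 
-15 -1 130 [ 1.52  0.09  1.77 -0.66  1.62 -1.37] 0.69
0 1 0 None 
0 1 130 [ 1.69 -0.42  1.9  -0.7   1.77  1.66] 0.44

[... 169 characters left out ...]
.93  0.75  2.1   1.65] 0.25
30 1 0 None 
30 1 130 None 
30 -1 0 None 
30 -1 130 None 
45 1 0 [-1.14  1.29  1.98  1.15  0.94 -2.58] 0.07
45 1 130 [-1.36  0.7   1.76  0.69  1.49 -1.95] 0.7
45 -1 0 [-1.14  1.29  1.98  1.15  0.94  0.56] 0.48
45 -1 130 [-1.36  0.7   1.76  0.69  1.49  1.19] 0.7
60 1 0 [-1.09  1.09  1.62  0.82  1.46 -2.  ] 0.65
60 1 130 [-1.25  0.89  1.49  0.7   1.76 -1.84] 0.81
60 -1 0 [-1.09  1.09  1.62  0.82  1.46  1.14] 0.84
60 -1 130 [-1.25  0.89  1.49  0.7   1.76  1.3 ] 0.93
75 1 0 [-1.01  1.19  1.36  0.81  1.79 -1.86] 0.79
75 1 130 [-1.14  1.09  1.22  0.75  2.01 -1.75] 0.68
75 -1 0 [-1.01  1.19  1.36  0.81  1.79  1.28] 0.9
75 -1 130 [-1.14  1.09  1.22  0.75  2.01  1.39] 0.68
```

```bash
sed -i "s/return B@np.array(\[x\[0\],0,x\[1\]\])/return B@np.array([x[0],x[6],x[1]])/; s/\[0,200,400,400,0,250\])/[0,200,400,400,0,250,33])/; s/\[\*x\[:5\],0\])-w)/[*x[:5],0,x[6]])-w)/; s/q1=np.arctan2(w\[1\],w\[0\])$/q1=np.arctan2(w[1],w[0])-np.arcsin(x[6]\/np.hypot(w[0],w[1]))/" h.py
python3 - <<'E'
from h import *
np.set_printoptions(precision=2,suppress=True)
x,e=fit();print(x,e)
for a in range(-75,76,15):
  for sg in(1,-1):
    for back in(0,130):
      r=ik(*gpose(a,sg,back=back),x);print(a,sg,back,r[0] if r else None,round(r[1],2) if r else "")
E
```

```text
[ -0.99 154.34 369.82 560.66  93.58 339.56  34.05] 0.9358461645104662
-75 1 0 [ 0.68  0.31  1.56 -1.17  2.05  1.17] 0.34
-75 1 130 [ 0.84  0.49  1.28 -1.15  2.22  1.14] 0.36
-75 -1 0 [ 0.68  0.31  1.56 -1.17  2.05 -1.97] 0.34
-75 -1 130 [ 0.84  0.49  1.28 -1.15  2.22 -2.  ] 0.36
-60 1 0 [ 0.7   0.09  1.69 -1.08  1.86  1.14] 0.43
-60 1 130 [ 0.88  0.22  1.46 -1.05  2.07  1.13] 0.46
-60 -1 0 [ 0.7   0.09  1.69 -1.08  1.86 -2.  ] 0.43
-60 -1 130 [ 0.88  0.22  1.46 -1.05  2.07 -2.01] 0.46
-45 1 0 [ 0.69 -0.14  1.82 -0.98  1.67  1.07] 0.53
-45 1 130 [ 0.9  -0.08  1.64 -0.96  1.91  1.09] 0.55
-45 -1 0 [ 0.69 -0.14  1.82 -0.98  1.67 -2.07] 0.53
-45 -1 130 [ 0.9  -0.08  1.64 -0.96  1.91 -2.06] 0.55
-30 1 0 [ 0.63 -0.39  1.95 -0.84  1.47  0.94] 0.47
-30 1 130 [ 0.86 -0.39  1.81 -0.86  1.74  0.98] 0.47
-30 -1 0 [ 0.63 -0.39  1.95 -0.84  1.47 -2.2 ] 0.45
-30 -1 130 [ 0.86 -0.39  1.81 -0.86  1.74 -2.16] 0.47
-15 1 0 [ 0.5  -0.62  2.07 -0.62  1.28  0.72] 0.24
-15 1 130 [ 0.73 -0.71  1.95 -0.68  1.58  0.78] 0.15
-15 -1 0 [ 0.5  -0.62  2.07 -0.62  1.28 -2.42] 0.23
-15 -1 130 [ 0.73 -0.71  1.95 -0.6
[... 559 characters left out ...]
 2.23  0.7   1.24  2.67] -0.02
30 -1 130 [-0.61 -0.99  2.16  0.8   1.63  2.6 ] -0.13
45 1 0 [-0.46 -0.62  2.19  0.99  1.42 -0.76] 0.24
45 1 130 [-0.78 -0.69  2.1   1.02  1.77 -0.81] 0.17
45 -1 0 [-0.46 -0.62  2.19  0.99  1.42  2.38] 0.24
45 -1 130 [-0.78 -0.69  2.1   1.02  1.77  2.33] 0.17
60 1 0 [-0.54 -0.36  2.11  1.16  1.61 -0.97] 0.35
60 1 130 [-0.82 -0.35  2.    1.12  1.9  -1.01] 0.46
60 -1 0 [-0.54 -0.36  2.11  1.16  1.61  2.17] 0.35
60 -1 130 [-0.82 -0.35  2.    1.12  1.9   2.14] 0.46
75 1 0 [-0.55 -0.1   2.    1.28  1.79 -1.11] 0.46
75 1 130 [-0.79 -0.01  1.86  1.19  2.02 -1.14] 0.6
75 -1 0 [-0.55 -0.1   2.    1.28  1.79  2.03] 0.46
75 -1 130 [-0.79 -0.01  1.86  1.19  2.02  2.  ] 0.6
```

```bash
cat >> h.py <<'E'
def wcloud(d,s):
    m=manip.camera_model("wrist");f=210/np.tan(np.radians(m['fov_y']/2))
    v,u=np.mgrid[:420,:560].astype(float);dx=u-m['cx'];dy=v-m['cy'];r=np.hypot(dx,dy)+1e-9;t=np.tan(r/f)
    c=np.stack([dx/r*t*d,dy/r*t*d,d],-1);T=m['T_tool_cam']
    return (c@T[:3,:3].T+T[:3,3])@s['tcp_rot'].T+s['tcp_pos']
def ymask(p,lo=60):
    r,g,b=[p[...,i].astype(int) for i in range(3)];return (r>lo)&(r>1.8*b)&(g>.6*r)
def topfit(X,n):
    ux=None;h=X@n
    hh,ed=np.histogram(h,40);c=ed[hh.argmax()];return X[abs(h-np.median(h[abs(h-c)<5]))<3]
E
python3 - <<'E'
from h import *
np.set_printoptions(precision=2,suppress=True)
x,e=fit();print(x,e)
s=manip.state();p,d=manip.camera("wrist");P=wcloud(d,s);ux,l,n=frame(50)
k=ymask(p)&(np.linalg.norm(P-[530,95,180],axis=-1)<130)&(P[...,1]>30);X=P[k]
if len(X)>50:
    X=topfit(X,n);Q=X-PIV;print(len(X),"n",np.median(Q@n),"s",np.percentile(Q@ux,[1,99]))
    for a in range(-110,40,25):
        t=(Q@ux>a)&(Q@ux<a+25)
        if t.sum()>20:print(a,np.percentile(Q[t]@l,[1,99]),np.percentile(Q[t]@l,[1,99]).mean())
for a in(45,55,65):
  print("a",a)
  for nm,back,out,roll in(("pre",130,40,0),("grasp",0,40,0),("up",0,140,0),*[("roll%d"%r,0,140,r) for r in(45,90,135,180)],("place",0,40,180)):
    pos,R=gpose(a,1,back=back,out=out);G=pos-11*R[:,2] if not back else pos
    M=Ro.from_rotvec(-np.radians(roll)*ux).as_matrix();R=M@R;pos=G+11*R[:,2] if not back else pos
    r=ik(pos,R,x);print(nm,pos,r[0] if r else None,round(r[1],2) if r else "")
  print(gpose(a,1)[1])
E
```

```text
[ -0.99 154.34 369.82 560.66  93.58 339.56  34.05] 0.9358461645104662
8678 n 68.4912646457317 s [-115.78   41.79]
-110 [-29.44  29.11] -0.1682033840677306
-85 [-29.76  29.01] -0.37636791113871304
-60 [-30.1   29.03] -0.5362732043416916
-35 [-30.07  29.24] -0.4164978407663078
-10 [-29.36  29.55] 0.09300801315501772
15 [-29.28  29.21] -0.03693840979111762
a 45
pre [430.17  18.06 251.45] [-0.78 -0.69  2.1   1.02  1.77 -0.81] 0.17
grasp [495.83 105.41 181.04] [-0.46 -0.62  2.19  0.99  1.42 -0.76] 0.24
up [572.23  99.8  245.32] [-0.39 -0.4   1.92  0.98  1.39 -0.69] 0.46
roll45 [567.86  97.84 241.78] [-0.19 -0.09  1.47  0.54  1.72 -1.01] 0.77
roll90 [565.72  92.48 240.32] [ 0.09  0.1   1.21  0.02  1.92 -1.4 ] 0.77
roll135 [567.05  86.87 241.78] [ 0.38  0.12  1.26 -0.53  1.89 -1.85] 0.8
roll180 [571.09  84.29 245.32] [ 0.59 -0.03  1.6  -1.    1.65 -2.22] 0.43
place [494.69  89.9  181.04] [ 0.69 -0.14  1.82 -0.98  1.67 -2.07] 0.53
[[-0.4   0.76  0.51]
 [ 0.74 -0.06  0.67]
 [ 0.54  0.64 -0.54]]
a 55
pre [439.38   4.02 239.28] [-0.82 -0.46  2.04  1.09  1.86 -0.95] 0.4
grasp [494.98 106.71 182.
[... 488 characters left out ...]
  0.76  0.43]
 [ 0.61 -0.06  0.79]
 [ 0.63  0.64 -0.44]]
a 65
pre [450.14  -7.17 225.52] [-0.82 -0.23  1.96  1.15  1.94 -1.06] 0.5
grasp [493.98 107.75 183.43] [-0.55 -0.27  2.07  1.21  1.67 -1.02] 0.39
up [570.38 102.14 247.71] [-0.48 -0.13  1.83  1.23  1.64 -0.9 ] 0.63
roll45 [564.78  99.62 243.18] [-0.25  0.18  1.27  0.71  2.   -1.04] 0.69
roll90 [562.04  92.75 241.3 ] [ 0.07  0.4   0.91  0.08  2.26 -1.39] 0.43
roll135 [563.75  85.56 243.18] [ 0.38  0.42  0.99 -0.64  2.21 -1.89] 0.48
roll180 [568.92  82.25 247.71] [ 0.62  0.25  1.43 -1.18  1.91 -2.15] 0.33
place [492.52  87.86 183.43] [ 0.7   0.17  1.65 -1.11  1.93 -1.98] 0.4
[[-0.55  0.76  0.34]
 [ 0.46 -0.06  0.88]
 [ 0.69  0.64 -0.32]]
```

```bash
cat >> h.py <<'E'
def plan(pos,R,mm=18,deg=4.8,N=None):
    s=manip.state();dp=pos-s['tcp_pos'];rv=Ro.from_matrix(R@s['tcp_rot'].T).as_rotvec(degrees=True)
    N=N or int(np.ceil(max(np.abs(dp).max()/mm,np.linalg.norm(rv)/deg,np.abs(rv).max()/4,1)))
    print("t",round(s['clock'],2),"dp",dp.round(1),"rot",rv.round(1),"| N",N,"row",(dp/20/N).round(3),(rv/4/N).round(3))
E
python3 - <<'E'
from h import *
np.set_printoptions(precision=3,suppress=True)
x,e=fit();pos,R=gpose(55,1,back=130);plan(pos,R)
s=manip.state();rv=Ro.from_matrix(R@s['tcp_rot'].T).as_rotvec()
for t in np.linspace(0,1,6):
    r=ik(s['tcp_pos']+t*(pos-s['tcp_pos']),Ro.from_rotvec(t*rv).as_matrix()@s['tcp_rot'],x);print(r)
E
```

```text
t 6.57 dp [-61.1 -80.7 -80. ] rot [ 10.5 -77.   98.3] | N 27 row [-0.113 -0.149 -0.148] [ 0.097 -0.713  0.91 ]
(array([ 0.09 , -0.062,  1.228,  0.017,  2.041,  1.744]), np.float64(0.6489162333197362))
(array([ 0.027, -0.349,  1.516,  0.064,  1.781,  1.347]), np.float64(0.5111722318262477))
(array([-0.15 , -0.61 ,  1.778,  0.265,  1.587,  0.851]), np.float64(0.24999822445879194))
(array([-0.441, -0.762,  1.978,  0.618,  1.552,  0.234]), np.float64(0.09808544341839487))
(array([-0.701, -0.706,  2.073,  0.94 ,  1.677, -0.389]), np.float64(0.15373931416781295))
(array([-0.818, -0.463,  2.039,  1.093,  1.856, -0.948]), np.float64(0.39691776398682355))
```

Emit:
{"name": "servo_tool", "arguments": {
  "deltas": [
    {"tx": 0,"ty": -0.4,"tz": 0,"rx": 0.097,"ry": -0.713,"rz": 0.91,"claw": -1},
    {"tx": 0,"ty": -0.4,"tz": 0,"rx": 0.097,"ry": -0.713,"rz": 0.91,"claw": -1},
    {"tx": 0,"ty": -0.4,"tz": 0,"rx": 0.097,"ry": -0.713,"rz": 0.91,"claw": -1},
    {"tx": 0,"ty": -0.4,"tz": 0,"rx": 0.097,"ry": -0.713,"rz": 0.91,"claw": -1},
    {"tx": 0,"ty": -0.4,"tz": 0,"rx": 0.097,"ry": -0.713,"rz": 0.91,"claw": -1},
    {"tx": 0,"ty": -0.4,"tz": 0,"rx": 0.097,"ry": -0.713,"rz": 0.91,"claw": -1},
    {"tx": 0,"ty": -0.4,"tz": 0,"rx": 0.097,"ry": -0.713,"rz": 0.91,"claw": -1},
    {"tx": 0,"ty": -0.4,"tz": 0,"rx": 0.097,"ry": -0.713,"rz": 0.91,"claw": -1},
    {"tx": 0,"ty": -0.4,"tz": 0,"rx": 0.097,"ry": -0.713,"rz": 0.91,"claw": -1},
    {"tx": 0,"ty": -0.4,"tz": 0,"rx": 0.097,"ry": -0.713,"rz": 0.91,"claw": -1},
    {"tx": -0.1,"ty": 0,"tz": 0,"rx": 0.097,"ry": -0.713,"rz": 0.91,"claw": -1},
    {"tx": -0.1,"ty": 0,"tz": 0,"rx": 0.097,"ry": -0.713,"rz": 0.91,"claw": -1},
    {"tx": -0.1,"ty": 0,"tz": 0,"rx": 0.097,"ry": -0.713,"rz": 0.91,"claw": -1},
    {"tx": -0.1,"ty": 0,"tz": 0,"rx": 0.097,"ry": -0.713,"rz": 0.91,"claw": -1}
  ]
}}

```text
clock: 7.73
tcp_pos: [494.8, 4.1, 315.6]
tcp_rot: [[0.516, 0.709, 0.48], [0.655, -0.688, 0.312], [0.552, 0.153, -0.82]]
ft_force: [-0.8, 0.0, 1.0]
grip_width: 1.004
grip_force: 0.0
```

Emit:
{"name": "servo_tool", "arguments": {
  "deltas": [
    {"tx": -0.2,"ty": 0,"tz": -0.3,"rx": 0.097,"ry": -0.713,"rz": 0.91,"claw": -1},
    {"tx": -0.2,"ty": 0,"tz": -0.3,"rx": 0.097,"ry": -0.713,"rz": 0.91,"claw": -1},
    {"tx": -0.2,"ty": 0,"tz": -0.3,"rx": 0.097,"ry": -0.713,"rz": 0.91,"claw": -1},
    {"tx": -0.2,"ty": 0,"tz": -0.3,"rx": 0.097,"ry": -0.713,"rz": 0.91,"claw": -1},
    {"tx": -0.2,"ty": 0,"tz": -0.3,"rx": 0.097,"ry": -0.713,"rz": 0.91,"claw": -1},
    {"tx": -0.2,"ty": 0,"tz": -0.3,"rx": 0.097,"ry": -0.713,"rz": 0.91,"claw": -1},
    {"tx": -0.2,"ty": 0,"tz": -0.3,"rx": 0.097,"ry": -0.713,"rz": 0.91,"claw": -1},
    {"tx": -0.2,"ty": 0,"tz": -0.3,"rx": 0.097,"ry": -0.713,"rz": 0.91,"claw": -1},
    {"tx": -0.2,"ty": 0,"tz": -0.3,"rx": 0.097,"ry": -0.713,"rz": 0.91,"claw": -1},
    {"tx": -0.2,"ty": 0,"tz": -0.3,"rx": 0.097,"ry": -0.713,"rz": 0.91,"claw": -1},
    {"tx": -0.2,"ty": 0,"tz": -0.3,"rx": 0.097,"ry": -0.713,"rz": 0.91,"claw": -1},
    {"tx": -0.2,"ty": 0,"tz": -0.3,"rx": 0.097,"ry": -0.713,"rz": 0.91,"claw": -1},
    {"tx": -0.2,"ty": 0,"tz": -0.3,"rx": 0.097,"ry": -0.713,"rz": 0.91,"claw": -1},
    {"tx": 0,"ty": 0,"tz": 0,"rx": 0,"ry": 0,"rz": 0,"claw": -1},
    {"tx": 0,"ty": 0,"tz": 0,"rx": 0,"ry": 0,"rz": 0,"claw": -1}
  ]
}}

```text
clock: 8.98
tcp_pos: [442.6, 4.1, 237.6]
tcp_rot: [[-0.475, 0.767, 0.431], [0.613, -0.063, 0.787], [0.631, 0.639, -0.441]]
ft_force: [-0.5, -0.2, 0.1]
grip_width: 1.0
grip_force: 0.0
```

```bash
python3 - <<'E'
from h import *
np.set_printoptions(precision=3,suppress=True)
for b in(130,60):
    plan(*gpose(55,1,back=b))
s=manip.state();print(s['q'],s['dq'])
E
```

```text
t 8.98 dp [-3.3 -0.1  1.7] rot [-0.1 -0.3  0.4] | N 1 row [-0.163 -0.006  0.083] [-0.017 -0.07   0.107]
t 8.98 dp [ 26.7  55.2 -29.1] rot [-0.1 -0.3  0.4] | N 4 row [ 0.333  0.69  -0.364] [-0.004 -0.018  0.027]
[-0.816 -0.45   2.035  1.091  1.846 -0.948] [ 0.013 -0.043 -0.023  0.005 -0.004  0.017]
```

Emit:
{"name": "servo_tool", "arguments": {
  "deltas": [
    {"tx": 0.27,"ty": 0.73,"tz": -0.32,"rx": -0.02,"ry": -0.07,"rz": 0.1,"claw": -1},
    {"tx": 0.39,"ty": 0.73,"tz": -0.41,"rx": 0,"ry": 0,"rz": 0,"claw": -1},
    {"tx": 0.39,"ty": 0.73,"tz": -0.41,"rx": 0,"ry": 0,"rz": 0,"claw": -1},
    {"tx": 0.39,"ty": 0.73,"tz": -0.41,"rx": 0,"ry": 0,"rz": 0,"claw": -1},
    {"tx": 0.39,"ty": 0.73,"tz": -0.41,"rx": 0,"ry": 0,"rz": 0,"claw": -1},
    {"tx": 0.39,"ty": 0.73,"tz": -0.41,"rx": 0,"ry": 0,"rz": 0,"claw": -1},
    {"tx": 0.39,"ty": 0.73,"tz": -0.41,"rx": 0,"ry": 0,"rz": 0,"claw": -1},
    {"tx": 0,"ty": 0,"tz": 0,"rx": 0,"ry": 0,"rz": 0,"claw": -1},
    {"tx": 0,"ty": 0,"tz": 0,"rx": 0,"ry": 0,"rz": 0,"claw": -1}
  ]
}}

```text
clock: 9.73
tcp_pos: [494.3, 107.8, 184.1]
tcp_rot: [[-0.488, 0.761, 0.427], [0.611, -0.051, 0.79], [0.623, 0.646, -0.441]]
ft_force: [0.1, -0.1, 0.9]
grip_width: 0.999
grip_force: 0.0
```

```bash
python3 - <<'E'
from h import *
np.set_printoptions(precision=3,suppress=True)
plan(*gpose(55,1))
s=manip.state();ux,l,n=frame(50);print((gpose(55,1)[0]-s['tcp_pos'])@np.array([ux,l,n]).T,s['ft_force'])
p,_=manip.camera("wrist");cv2.imwrite("pics/w4.png",p[:,:,::-1])
E
```

```text
t 9.73 dp [ 0.7 -1.1 -1.9] rot [ 0.2  0.3 -0.2] | N 1 row [ 0.033 -0.053 -0.096] [ 0.056  0.064 -0.051]
[ 1.945 -1.004 -0.665] [ 0.124 -0.095  0.877]
```

View pics/w4.png

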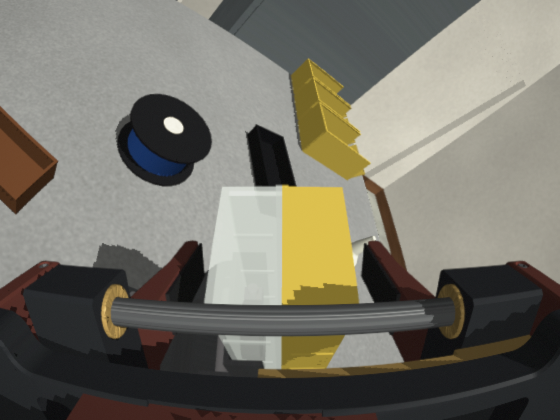

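The wrist view shows the clear box at about (245,270) and the yellow bin at (315,270) centred between the open fingers. I'll make a small correction and then close.

Emit:
{"name": "servo_tool", "arguments": {
  "deltas": [
    {"tx": 0.03,"ty": -0.05,"tz": -0.1,"rx": 0.05,"ry": 0.06,"rz": -0.05,"claw": -1},
    {"tx": 0,"ty": 0,"tz": 0,"rx": 0,"ry": 0,"rz": 0,"claw": 1},
    {"tx": 0,"ty": 0,"tz": 0,"rx": 0,"ry": 0,"rz": 0,"claw": 1},
    {"tx": 0,"ty": 0,"tz": 0,"rx": 0,"ry": 0,"rz": 0,"claw": 1},
    {"tx": 0,"ty": 0,"tz": 0,"rx": 0,"ry": 0,"rz": 0,"claw": 1},
    {"tx": 0,"ty": 0,"tz": 0,"rx": 0,"ry": 0,"rz": 0,"claw": 1},
    {"tx": 0,"ty": 0,"tz": 0,"rx": 0,"ry": 0,"rz": 0,"claw": 1},
    {"tx": 0,"ty": 0,"tz": 0,"rx": 0,"ry": 0,"rz": 0,"claw": 1},
    {"tx": 0,"ty": 0,"tz": 0,"rx": 0,"ry": 0,"rz": 0,"claw": 1}
  ],
  "grip_force": 55
}}

```text
clock: 10.53
tcp_pos: [495.2, 105.9, 182.1]
tcp_rot: [[-0.484, 0.763, 0.429], [0.612, -0.056, 0.789], [0.626, 0.644, -0.439]]
ft_force: [-0.6, -1.7, 1.9]
grip_width: 0.64
grip_force: 55.0
```

```bash
python3 - <<'E'
from h import *
np.set_printoptions(precision=3,suppress=True)
s=manip.state();ux,l,n=frame(50);print((gpose(55,1)[0]-s['tcp_pos'])@np.array([ux,l,n]).T,s['ft_force'],s['grip_width']*88,s['grip_force'])
pickle.dump((s['tcp_pos'],s['tcp_rot']),open("grasp.pkl","wb"))
print(s['tcp_pos'],s['tcp_rot'],Ro.from_matrix(gpose(55,1)[1]@s['tcp_rot'].T).as_rotvec(degrees=True))
print(ux,n)
E
```

```text
[-0.271  0.798 -0.168] [-0.646 -1.709  1.907] 56.295639051992836 54.98455345630646
[495.223 105.893 182.062] [[-0.484  0.763  0.429]
 [ 0.612 -0.056  0.789]
 [ 0.626  0.644 -0.439]] [0.048 0.101 0.045]
[ 0.641 -0.047 -0.766] [ 0.764 -0.056  0.643]
```

Emit:
{"name": "servo_tool", "arguments": {
  "deltas": [
    {"tx": -0.16,"ty": 0.01,"tz": 0.19,"rx": 0,"ry": 0,"rz": 0,"claw": 1},
    {"tx": 0.2,"ty": -0.014,"tz": 0.16,"rx": 0,"ry": 0,"rz": 0,"claw": 1},
    {"tx": 0.4,"ty": -0.03,"tz": 0.34,"rx": 0,"ry": 0,"rz": 0,"claw": 1},
    {"tx": 0.4,"ty": -0.03,"tz": 0.34,"rx": 0,"ry": 0,"rz": 0,"claw": 1},
    {"tx": 0.4,"ty": -0.03,"tz": 0.34,"rx": 0,"ry": 0,"rz": 0,"claw": 1},
    {"tx": 0.4,"ty": -0.03,"tz": 0.34,"rx": 0,"ry": 0,"rz": 0,"claw": 1},
    {"tx": 0.4,"ty": -0.03,"tz": 0.34,"rx": 0,"ry": 0,"rz": 0,"claw": 1},
    {"tx": 0.4,"ty": -0.03,"tz": 0.34,"rx": 0,"ry": 0,"rz": 0,"claw": 1},
    {"tx": 0.4,"ty": -0.03,"tz": 0.34,"rx": 0,"ry": 0,"rz": 0,"claw": 1},
    {"tx": 0.4,"ty": -0.03,"tz": 0.34,"rx": 0,"ry": 0,"rz": 0,"claw": 1},
    {"tx": 0.4,"ty": -0.03,"tz": 0.34,"rx": 0,"ry": 0,"rz": 0,"claw": 1},
    {"tx": 0.2,"ty": -0.014,"tz": 0.16,"rx": 0,"ry": 0,"rz": 0,"claw": 1}
  ]
}}

```text
clock: 11.53
tcp_pos: [572.4, 100.4, 253.3]
tcp_rot: [[-0.483, 0.764, 0.428], [0.611, -0.056, 0.79], [0.627, 0.643, -0.44]]
ft_force: [0.7, -0.7, -2.5]
grip_width: 0.64
grip_force: 55.0
```

Emit:
{"name": "servo_tool", "arguments": {
  "deltas": [
    {"tx": -0.019,"ty": -0.02,"tz": -0.015,"rx": -0.72,"ry": 0.05,"rz": 0.86,"claw": 1},
    {"tx": -0.019,"ty": -0.02,"tz": -0.015,"rx": -0.72,"ry": 0.05,"rz": 0.86,"claw": 1},
    {"tx": -0.019,"ty": -0.02,"tz": -0.015,"rx": -0.72,"ry": 0.05,"rz": 0.86,"claw": 1},
    {"tx": -0.019,"ty": -0.02,"tz": -0.015,"rx": -0.72,"ry": 0.05,"rz": 0.86,"claw": 1},
    {"tx": -0.019,"ty": -0.02,"tz": -0.015,"rx": -0.72,"ry": 0.05,"rz": 0.86,"claw": 1},
    {"tx": -0.019,"ty": -0.02,"tz": -0.015,"rx": -0.72,"ry": 0.05,"rz": 0.86,"claw": 1},
    {"tx": -0.019,"ty": -0.02,"tz": -0.015,"rx": -0.72,"ry": 0.05,"rz": 0.86,"claw": 1},
    {"tx": -0.019,"ty": -0.02,"tz": -0.015,"rx": -0.72,"ry": 0.05,"rz": 0.86,"claw": 1},
    {"tx": -0.019,"ty": -0.02,"tz": -0.015,"rx": -0.72,"ry": 0.05,"rz": 0.86,"claw": 1},
    {"tx": -0.019,"ty": -0.02,"tz": -0.015,"rx": -0.72,"ry": 0.05,"rz": 0.86,"claw": 1},
    {"tx": -0.019,"ty": -0.02,"tz": -0.015,"rx": -0.72,"ry": 0.05,"rz": 0.86,"claw": 1},
    {"tx": -0.019,"ty": -0.02,"tz": -0.015,"rx": -0.72,"ry": 0.05,"rz": 0.86,"claw": 1},
    {"tx": -0.019,"ty": -0.02,"tz": -0.015,"rx": -0.72,"ry": 0.05,"rz": 0.86,"claw": 1},
    {"tx": -0.019,"ty": -0.02,"tz": -0.015,"rx": -0.72,"ry": 0.05,"rz": 0.86,"claw": 1},
    {"tx": -0.019,"ty": -0.02,"tz": -0.015,"rx": -0.72,"ry": 0.05,"rz": 0.86,"claw": 1},
    {"tx": -0.019,"ty": -0.02,"tz": -0.015,"rx": -0.72,"ry": 0.05,"rz": 0.86,"claw": 1},
    {"tx": -0.019,"ty": -0.02,"tz": -0.015,"rx": -0.72,"ry": 0.05,"rz": 0.86,"claw": 1},
    {"tx": -0.019,"ty": -0.02,"tz": -0.015,"rx": -0.72,"ry": 0.05,"rz": 0.86,"claw": 1},
    {"tx": -0.019,"ty": -0.02,"tz": -0.015,"rx": -0.72,"ry": 0.05,"rz": 0.86,"claw": 1},
    {"tx": -0.019,"ty": -0.02,"tz": -0.015,"rx": -0.72,"ry": 0.05,"rz": 0.86,"claw": 1}
  ]
}}

```text
clock: 13.2
tcp_pos: [564.3, 92.6, 246.6]
tcp_rot: [[-0.964, 0.07, -0.256], [0.067, 0.998, 0.021], [0.257, 0.003, -0.966]]
ft_force: [-0.5, -0.2, -3.2]
grip_width: 0.636
grip_force: 55.0
```

Emit:
{"name": "servo_tool", "arguments": {
  "deltas": [
    {"tx": 0.016,"ty": -0.024,"tz": 0.015,"rx": -0.72,"ry": 0.05,"rz": 0.86,"claw": 1},
    {"tx": 0.016,"ty": -0.024,"tz": 0.015,"rx": -0.72,"ry": 0.05,"rz": 0.86,"claw": 1},
    {"tx": 0.016,"ty": -0.024,"tz": 0.015,"rx": -0.72,"ry": 0.05,"rz": 0.86,"claw": 1},
    {"tx": 0.016,"ty": -0.024,"tz": 0.015,"rx": -0.72,"ry": 0.05,"rz": 0.86,"claw": 1},
    {"tx": 0.016,"ty": -0.024,"tz": 0.015,"rx": -0.72,"ry": 0.05,"rz": 0.86,"claw": 1},
    {"tx": 0.016,"ty": -0.024,"tz": 0.015,"rx": -0.72,"ry": 0.05,"rz": 0.86,"claw": 1},
    {"tx": 0.016,"ty": -0.024,"tz": 0.015,"rx": -0.72,"ry": 0.05,"rz": 0.86,"claw": 1},
    {"tx": 0.016,"ty": -0.024,"tz": 0.015,"rx": -0.72,"ry": 0.05,"rz": 0.86,"claw": 1},
    {"tx": 0.016,"ty": -0.024,"tz": 0.015,"rx": -0.72,"ry": 0.05,"rz": 0.86,"claw": 1},
    {"tx": 0.016,"ty": -0.024,"tz": 0.015,"rx": -0.72,"ry": 0.05,"rz": 0.86,"claw": 1},
    {"tx": 0.016,"ty": -0.024,"tz": 0.015,"rx": -0.72,"ry": 0.05,"rz": 0.86,"claw": 1},
    {"tx": 0.016,"ty": -0.024,"tz": 0.015,"rx": -0.72,"ry": 0.05,"rz": 0.86,"claw": 1},
    {"tx": 0.016,"ty": -0.024,"tz": 0.015,"rx": -0.72,"ry": 0.05,"rz": 0.86,"claw": 1},
    {"tx": 0.016,"ty": -0.024,"tz": 0.015,"rx": -0.72,"ry": 0.05,"rz": 0.86,"claw": 1},
    {"tx": 0.016,"ty": -0.024,"tz": 0.015,"rx": -0.72,"ry": 0.05,"rz": 0.86,"claw": 1},
    {"tx": 0.016,"ty": -0.024,"tz": 0.015,"rx": -0.72,"ry": 0.05,"rz": 0.86,"claw": 1},
    {"tx": 0.016,"ty": -0.024,"tz": 0.015,"rx": -0.72,"ry": 0.05,"rz": 0.86,"claw": 1},
    {"tx": 0.016,"ty": -0.024,"tz": 0.015,"rx": -0.72,"ry": 0.05,"rz": 0.86,"claw": 1},
    {"tx": 0.016,"ty": -0.024,"tz": 0.015,"rx": -0.72,"ry": 0.05,"rz": 0.86,"claw": 1},
    {"tx": 0.016,"ty": -0.024,"tz": 0.015,"rx": -0.72,"ry": 0.05,"rz": 0.86,"claw": 1}
  ]
}}

```text
clock: 14.87
tcp_pos: [570.3, 83.3, 251.8]
tcp_rot: [[-0.564, -0.766, 0.308], [-0.539, 0.059, -0.84], [0.626, -0.64, -0.446]]
ft_force: [-0.9, 0.3, -2.0]
grip_width: 0.637
grip_force: 55.0
```

```bash
cat >> h.py <<'E'
def flipped(out=0.,up=0.):
    "pose that puts the pair back home turned over; out along n, up along -ux"
    p,R=pickle.load(open("grasp.pkl","rb"));ux,l,n=frame(50);M=Ro.from_rotvec(-np.pi*ux).as_matrix()
    A=PIV+40*n;return A+M@(p-A)+out*n-up*ux,M@R
E
python3 - <<'E'
from h import *
np.set_printoptions(precision=3,suppress=True)
s=manip.state();print(s['clock'],s['tcp_pos'],s['ft_force'],s['grip_width']*88,s['q'])
plan(*flipped(100,5))
p,_=manip.camera("wrist");q,d=manip.camera("scene");np.save("pics/sc5.npy",d)
cv2.imwrite("pics/w5.png",np.vstack([cv2.resize(q[60:330,180:460,::-1],None,fx=2,fy=2)]));cv2.imwrite("pics/w5w.png",p[:,:,::-1])
E
```

```text
14.8667 [570.326  83.335 251.823] [-0.857  0.26  -1.975] 56.050782044941464 [ 0.615  0.108  1.51  -1.084  1.784 -2.182]
t 14.87 dp [-3.4  0.8 -1.9] rot [-0.3 -0.1 -0.1] | N 1 row [-0.168  0.041 -0.093] [-0.087 -0.025 -0.021]
```

View pics/w5.png

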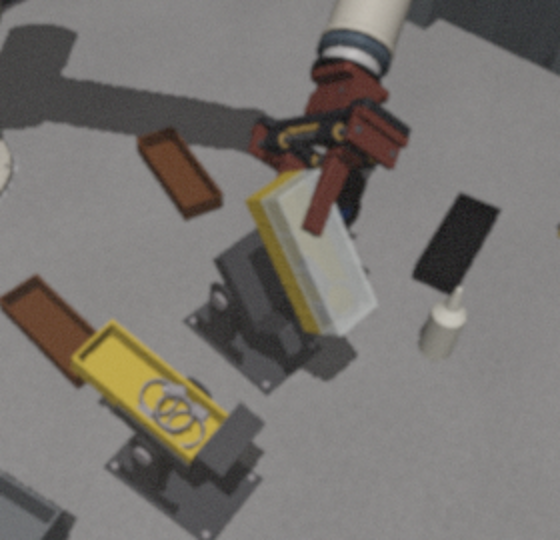

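The scene view shows the pair turned over, with the yellow bin underneath, the clear box on top and no gap. I'll check the alignment in the grip.

```bash
python3 - <<'E'
from h import *
np.set_printoptions(precision=2,suppress=True)
ux,l,n=frame(50);s=manip.state()
tp,tR=flipped(0,0);off=(s['tcp_pos']-tp)@np.array([ux,l,n]).T;print("off",off)
A=np.array([ux,l,n])
for nm in("scene","wrist"):
    if nm=="scene": P=cloud(nm,np.load("pics/sc5.npy"))
    else: p,d=manip.camera(nm);P=wcloud(d,s)
    Q=((P.reshape(-1,3)-PIV)@A.T)-off
    t=(abs(Q[:,1])<45)&(Q[:,0]>-120)&(Q[:,0]<60)
    h,e=np.histogram(Q[t,2],np.arange(40,80,2));print(nm,dict(zip(e[:-1].astype(int),h)))
    T=Q[t&(abs(Q[:,2]-68)<3.5)]
    for a in range(-60,50,20):
        w=T[(T[:,0]>a)&(T[:,0]<a+20)]
        if len(w)>15:print(a,len(w),np.percentile(w[:,1],[1,99]),np.median(w[:,2]))
    if len(T):print("s",np.percentile(T[:,0],[1,99]))
E
```

```text
off [ -3.64  -0.69 101.86]
scene {np.int64(40): np.int64(67), np.int64(42): np.int64(65), np.int64(44): np.int64(45), np.int64(46): np.int64(52), np.int64(48): np.int64(52), np.int64(50): np.int64(51), np.int64(52): np.int64(50), np.int64(54): np.int64(48), np.int64(56): np.int64(55), np.int64(58): np.int64(54), np.int64(60): np.int64(52), np.int64(62): np.int64(58), np.int64(64): np.int64(451), np.int64(66): np.int64(917), np.int64(68): np.int64(232), np.int64(70): np.int64(38), np.int64(72): np.int64(29), np.int64(74): np.int64(96), np.int64(76): np.int64(121)}
-60 225 [-30.03  29.71] 66.84560985354368
-40 232 [-30.67  29.95] 66.73975733114757
-20 220 [-30.31  29.45] 66.6078836343858
0 214 [-30.77  30.57] 66.57315543582757
20 213 [-29.77  30.55] 66.4384303120518
40 60 [-30.55  28.94] 66.4749812114347
s [-113.99   43.77]
wrist {np.int64(40): np.int64(770), np.int64(42): np.int64(752), np.int64(44): np.int64(757), np.int64(46): np.int64(764), np.int64(48): np.int64(739), np.int64(50): np.int64(744), np.int64(52): np.int64(752), np.int64(54): np.int64(744), np.int64(56): np.int64(742), np.int64(58): np.int64(727), np.int64(60): np.int64(742), np.int64(62): np.int64(722), np.int64(64): np.int64(730), np.int64(66): np.int64(699), np.int64(68): np.int64(305), np.int64(70): np.int64(242), np.int64(72): np.int64(169), np.int64(74): np.int64(230), np.int64(76): np.int64(217)}
-60 65 [29.87 30.71] 66.36100792875983
-40 41 [29.9  31.52] 66.16087195136858
-20 28 [30.07 30.74] 66.11601290475966
s [-116.72  -15.16]
```

```bash
python3 - <<'E'
from h import *
np.set_printoptions(precision=3,suppress=True)
plan(*flipped(15,3),N=6)
E
```

```text
t 15.02 dp [-66.4   5.7 -57.5] rot [-0.5 -0.1  0.1] | N 6 row [-0.553  0.047 -0.479] [-0.02  -0.005  0.005]
```

Emit:
{"name": "servo_tool", "arguments": {
  "deltas": [
    {"tx": -0.55,"ty": 0.047,"tz": -0.48,"rx": -0.02,"ry": 0,"rz": 0,"claw": 1},
    {"tx": -0.55,"ty": 0.047,"tz": -0.48,"rx": -0.02,"ry": 0,"rz": 0,"claw": 1},
    {"tx": -0.55,"ty": 0.047,"tz": -0.48,"rx": -0.02,"ry": 0,"rz": 0,"claw": 1},
    {"tx": -0.55,"ty": 0.047,"tz": -0.48,"rx": -0.02,"ry": 0,"rz": 0,"claw": 1},
    {"tx": -0.55,"ty": 0.047,"tz": -0.48,"rx": -0.02,"ry": 0,"rz": 0,"claw": 1},
    {"tx": -0.55,"ty": 0.047,"tz": -0.48,"rx": -0.02,"ry": 0,"rz": 0,"claw": 1},
    {"tx": 0,"ty": 0,"tz": 0,"rx": 0,"ry": 0,"rz": 0,"claw": 1},
    {"tx": 0,"ty": 0,"tz": 0,"rx": 0,"ry": 0,"rz": 0,"claw": 1}
  ]
}}

```text
clock: 15.68
tcp_pos: [505.0, 88.5, 195.8]
tcp_rot: [[-0.568, -0.764, 0.306], [-0.533, 0.059, -0.844], [0.627, -0.642, -0.441]]
ft_force: [0.1, 0.6, -2.1]
grip_width: 0.632
grip_force: 55.0
```

```bash
python3 - <<'E'
from h import *
np.set_printoptions(precision=3,suppress=True)
plan(*flipped(0,2),N=4);print(manip.state()['ft_force'])
E
```

```text
t 15.68 dp [-12.5   1.1 -12.4] rot [-0.   0.1  0.2] | N 4 row [-0.157  0.014 -0.155] [-0.002  0.004  0.01 ]
[ 0.076  0.646 -2.08 ]
```

Emit:
{"name": "servo_tool", "arguments": {
  "deltas": [
    {"tx": -0.157,"ty": 0.014,"tz": -0.155,"rx": 0,"ry": 0,"rz": 0,"claw": 1},
    {"tx": -0.157,"ty": 0.014,"tz": -0.155,"rx": 0,"ry": 0,"rz": 0,"claw": 1},
    {"tx": -0.157,"ty": 0.014,"tz": -0.155,"rx": 0,"ry": 0,"rz": 0,"claw": 1},
    {"tx": -0.157,"ty": 0.014,"tz": -0.155,"rx": 0,"ry": 0,"rz": 0,"claw": 1},
    {"tx": 0,"ty": 0,"tz": 0,"rx": 0,"ry": 0,"rz": 0,"claw": 1},
    {"tx": 0.05,"ty": 0,"tz": -0.06,"rx": 0,"ry": 0,"rz": 0,"claw": 1},
    {"tx": 0.04,"ty": 0,"tz": -0.05,"rx": 0,"ry": 0,"rz": 0,"claw": 1},
    {"tx": 0,"ty": 0,"tz": 0,"rx": 0,"ry": 0,"rz": 0,"claw": 1}
  ]
}}

```text
clock: 16.35
tcp_pos: [493.8, 89.5, 182.2]
tcp_rot: [[-0.569, -0.763, 0.306], [-0.532, 0.058, -0.845], [0.627, -0.643, -0.439]]
ft_force: [-3.2, -0.1, 3.8]
grip_width: 0.635
grip_force: 55.0
```

```bash
python3 - <<'E'
from h import *
np.set_printoptions(precision=3,suppress=True)
plan(*flipped(0,0),N=1);s=manip.state();A=np.array(frame(50));print(A@s['ft_force'],"off",A@(s['tcp_pos']-flipped(0,0)[0]))
q,d=manip.camera("scene");P=cloud("scene",d);Q=((P.reshape(-1,3)-PIV)@A.T)
T=Q[(abs(Q[:,1])<45)&(Q[:,0]>-120)&(Q[:,0]<43)&(abs(Q[:,2]-67)<4)]
for a in range(-60,50,20):
    w=T[(T[:,0]>a)&(T[:,0]<a+20)]
    if len(w)>15:print(a,len(w),np.percentile(w[:,1],[1,99]),np.median(w[:,2]))
E
```

```text
t 16.35 dp [-0.1 -0.  -0.3] rot [0.1 0.1 0.2] | N 1 row [-0.004 -0.    -0.015] [0.015 0.035 0.041]
[-4.921 -0.368  0.005] off [-0.188  0.01   0.258]
-60 200 [-30.333  29.935] 67.41691423829099
-40 204 [-30.985  29.513] 67.15656376934007
-20 200 [-31.273  28.498] 67.63042948941968
0 196 [-30.807  28.894] 67.54110297850636
20 191 [-31.515  29.217] 67.29538325686299
40 27 [-30.523  28.954] 67.00322729312411
```

The pair is home against the stop: 5 N on the stop and all offsets within 0.3 mm. I'll open the gripper and back out, and plan the box pick.

Emit:
{"name": "servo_tool", "arguments": {
  "deltas": [
    {"tx": 0,"ty": 0,"tz": 0,"rx": 0,"ry": 0,"rz": 0,"claw": 0},
    {"tx": 0,"ty": 0,"tz": 0,"rx": 0,"ry": 0,"rz": 0,"claw": -1},
    {"tx": 0,"ty": 0,"tz": 0,"rx": 0,"ry": 0,"rz": 0,"claw": -1},
    {"tx": 0,"ty": 0,"tz": 0,"rx": 0,"ry": 0,"rz": 0,"claw": -1},
    {"tx": 0,"ty": 0,"tz": 0,"rx": 0,"ry": 0,"rz": 0,"claw": -1},
    {"tx": 0,"ty": 0,"tz": 0,"rx": 0,"ry": 0,"rz": 0,"claw": -1},
    {"tx": -0.3,"ty": 0.84,"tz": 0.44,"rx": 0,"ry": 0,"rz": 0,"claw": -1},
    {"tx": -0.3,"ty": 0.84,"tz": 0.44,"rx": 0,"ry": 0,"rz": 0,"claw": -1},
    {"tx": -0.3,"ty": 0.84,"tz": 0.44,"rx": 0,"ry": 0,"rz": 0,"claw": -1},
    {"tx": -0.3,"ty": 0.84,"tz": 0.44,"rx": 0,"ry": 0,"rz": 0,"claw": -1},
    {"tx": -0.3,"ty": 0.84,"tz": 0.44,"rx": 0,"ry": 0,"rz": 0,"claw": -1},
    {"tx": -0.3,"ty": 0.84,"tz": 0.44,"rx": 0,"ry": 0,"rz": 0,"claw": -1},
    {"tx": 0,"ty": 0,"tz": 0,"rx": 0,"ry": 0,"rz": 0,"claw": -1}
  ]
}}

```text
clock: 17.48
tcp_pos: [457.7, 192.6, 235.3]
tcp_rot: [[-0.567, -0.763, 0.309], [-0.535, 0.057, -0.843], [0.626, -0.644, -0.441]]
ft_force: [0.3, -0.2, -0.0]
grip_width: 1.002
grip_force: 0.0
```

```bash
cat >> h.py <<'E'
def lift(out=0.,tilt=0.,s=-35,sg=1):
    ux,l,n=frame(50);t=np.radians(tilt);z=-np.cos(t)*n+np.sin(t)*ux
    return PIV+s*ux+(51+out)*n,toolR(z,sg*l)
E
python3 - <<'E'
from h import *
np.set_printoptions(precision=2,suppress=True)
D=pickle.load(open("D.pkl","rb"));s=manip.state()
if len(D)<4:D.append((list(s['q']),list(s['tcp_pos'])));pickle.dump(D,open("D.pkl","wb"))
x,e=fit();print(x,e)
A=np.array(frame(50));q,d=manip.camera("scene");P=cloud("scene",d);Q=((P.reshape(-1,3)-PIV)@A.T)
T=Q[(abs(Q[:,1])<45)&(Q[:,0]>-120)&(Q[:,0]<43)&(abs(Q[:,2]-67)<4)];print(len(T),np.percentile(T,[1,50,99],0))
cv2.imwrite("pics/sc6.png",cv2.resize(q[60:330,180:460,::-1],None,fx=2,fy=2))
for sg in(1,-1):
  for tilt in(0,20,35):
    for out in(0,100):print(sg,tilt,out,ik(*lift(out,tilt,sg=sg),x))
c=np.radians(11.2)
for sg in (1,-1):
  for z in(20,180):
    R=toolR(np.array([0,0,-1.]),sg*np.array([-np.sin(c),np.cos(c),0]));print("tote",sg,z,ik(np.array([450.7,-356,z]),R,x))
plan(*lift(100,0));
E
```

```text
[  0.   157.13 372.58 558.52  96.81 341.36  34.  ] 0.9680527908375146
1634 [[-113.7   -31.78   63.64]
 [ -39.3    -2.7    67.26]
 [  41.19   28.94   70.42]]
1 0 0 (array([ 0.05,  0.66,  0.86,  0.16,  2.48, -1.36]), np.float64(0.21232295663622347))
1 0 100 (array([ 0.04,  0.96,  0.32,  0.22,  2.73, -1.29]), np.float64(-0.03941479413973514))
1 20 0 (array([ 0.07,  0.38,  1.11,  0.09,  2.17, -1.4 ]), np.float64(0.515627776559533))
1 20 100 (array([ 0.06,  0.61,  0.69,  0.09,  2.36, -1.39]), np.float64(0.32923664998862145))
1 35 0 (array([ 0.09,  0.15,  1.31,  0.04,  1.94, -1.4 ]), np.float64(0.7533916257803421))
1 35 100 (array([ 0.07,  0.36,  0.95,  0.04,  2.09, -1.41]), np.float64(0.6043298148340659))
-1 0 0 (array([0.05, 0.66, 0.86, 0.16, 2.48, 1.78]), np.float64(0.21232295663622391))
-1 0 100 (array([0.04, 0.96, 0.32, 0.22, 2.73, 1.85]), np.float64(-0.03941479413973514))
-1 20 0 (array([0.07, 0.38, 1.11, 0.09, 2.17, 1.74]), np.float64(0.515627776559533))
-1 20 100 (array([0.06, 0.61, 0.69, 0.09, 2.36, 1.75]), np.float64(0.32923664998862145))
-1 35 0 (array([0.09, 0.15, 1.31, 0.04, 1.94, 1.74]), np.float64(0.7533916257803421))
-1 35 100 (array([0.07, 0.36, 0.95, 0.04, 2.09, 1.73]), np.float64(0.6043298148340659))
tote 1 20 (array([-0.73,  0.09,  1.61, -0.  ,  1.44, -2.49]), np.float64(0.1559496136317544))
tote 1 180 (array([-0.73,  0.02,  1.4 , -0.  ,  1.73, -2.49]), np.float64(0.1559496136317544))
tote -1 20 (array([-0.73,  0.09,  1.61,  0.  ,  1.44,  0.65]), np.float64(0.8467894551477102))
tote -1 180 (array([-0.73,  0.02,  1.4 ,  0.  ,  1.73,  0.65]), np.float64(0.8775638179659041))
t 17.53 dp [ 145.9 -101.9  -10.5] rot [ 36.8  24.9 -84.2] | N 22 row [ 0.33 -0.23 -0.02] [ 0.42  0.28 -0.96]
```

View pics/sc6.png

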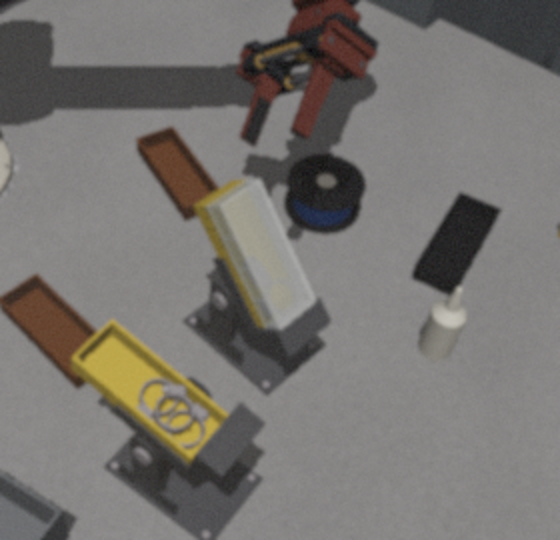

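The scene view shows the pair seated squarely in the holder with the box on top. Next I'll go above the box, with the tool tilted 20°.

```bash
python3 - <<'E'
from h import *
np.set_printoptions(precision=3,suppress=True)
x,e=fit();plan(*lift(100,20),N=22)
s=manip.state();pos,R=lift(100,20);rv=Ro.from_matrix(R@s['tcp_rot'].T).as_rotvec()
for i in range(0,23,4):
    k=min(i,7);j=max(i-7,0);p=s['tcp_pos']+k*np.array([10,0,20])+j*np.array([5.07,-6.87,-10.1]);r=ik(p,Ro.from_rotvec(rv*i/22).as_matrix()@s['tcp_rot'],x);print(i,p,r)
E
```

```text
t 17.53 dp [ 145.9 -101.9  -10.5] rot [ 49.2   8.3 -76.1] | N 22 row [ 0.332 -0.231 -0.024] [ 0.559  0.094 -0.865]
0 [458.019 191.532 234.356] (array([ 0.879,  0.122,  1.53 , -1.02 ,  1.999, -2.013]), np.float64(0.48982542953061103))
4 [498.019 191.532 314.356] (array([ 0.737,  0.253,  1.158, -0.933,  2.167, -2.085]), np.float64(0.5226733531504775))
8 [533.089 184.662 364.256] (array([ 0.595,  0.428,  0.784, -0.833,  2.348, -2.099]), np.float64(0.3421302808689104))
12 [553.369 157.182 323.856] (array([ 0.441,  0.496,  0.71 , -0.587,  2.398, -1.907]), np.float64(0.29188538218125215))
16 [573.649 129.702 283.456] (array([ 0.284,  0.551,  0.674, -0.315,  2.413, -1.697]), np.float64(0.2769354498691614))
20 [593.929 102.222 243.056] (array([ 0.13 ,  0.592,  0.676, -0.04 ,  2.387, -1.49 ]), np.float64(0.30310002131631286))
```

Emit:
{"name": "servo_tool", "arguments": {
  "deltas": [
    {"tx": 0.5,"ty": 0,"tz": 1,"rx": 0.56,"ry": 0.09,"rz": -0.865,"claw": -1},
    {"tx": 0.5,"ty": 0,"tz": 1,"rx": 0.56,"ry": 0.09,"rz": -0.865,"claw": -1},
    {"tx": 0.5,"ty": 0,"tz": 1,"rx": 0.56,"ry": 0.09,"rz": -0.865,"claw": -1},
    {"tx": 0.5,"ty": 0,"tz": 1,"rx": 0.56,"ry": 0.09,"rz": -0.865,"claw": -1},
    {"tx": 0.5,"ty": 0,"tz": 1,"rx": 0.56,"ry": 0.09,"rz": -0.865,"claw": -1},
    {"tx": 0.5,"ty": 0,"tz": 1,"rx": 0.56,"ry": 0.09,"rz": -0.865,"claw": -1},
    {"tx": 0.5,"ty": 0,"tz": 1,"rx": 0.56,"ry": 0.09,"rz": -0.865,"claw": -1},
    {"tx": 0.25,"ty": -0.34,"tz": -0.5,"rx": 0.56,"ry": 0.09,"rz": -0.865,"claw": -1},
    {"tx": 0.25,"ty": -0.34,"tz": -0.5,"rx": 0.56,"ry": 0.09,"rz": -0.865,"claw": -1},
    {"tx": 0.25,"ty": -0.34,"tz": -0.5,"rx": 0.56,"ry": 0.09,"rz": -0.865,"claw": -1},
    {"tx": 0.25,"ty": -0.34,"tz": -0.5,"rx": 0.56,"ry": 0.09,"rz": -0.865,"claw": -1},
    {"tx": 0.25,"ty": -0.34,"tz": -0.5,"rx": 0.56,"ry": 0.09,"rz": -0.865,"claw": -1},
    {"tx": 0.25,"ty": -0.34,"tz": -0.5,"rx": 0.56,"ry": 0.09,"rz": -0.865,"claw": -1}
  ]
}}

```text
clock: 18.62
tcp_pos: [558.5, 148.2, 312.4]
tcp_rot: [[-0.846, -0.427, -0.321], [-0.234, 0.837, -0.495], [0.479, -0.343, -0.808]]
ft_force: [-0.1, -0.3, -0.9]
grip_width: 1.005
grip_force: 0.0
```

Emit:
{"name": "servo_tool", "arguments": {
  "deltas": [
    {"tx": 0.25,"ty": -0.34,"tz": -0.5,"rx": 0.56,"ry": 0.09,"rz": -0.865,"claw": -1},
    {"tx": 0.25,"ty": -0.34,"tz": -0.5,"rx": 0.56,"ry": 0.09,"rz": -0.865,"claw": -1},
    {"tx": 0.25,"ty": -0.34,"tz": -0.5,"rx": 0.56,"ry": 0.09,"rz": -0.865,"claw": -1},
    {"tx": 0.25,"ty": -0.34,"tz": -0.5,"rx": 0.56,"ry": 0.09,"rz": -0.865,"claw": -1},
    {"tx": 0.25,"ty": -0.34,"tz": -0.5,"rx": 0.56,"ry": 0.09,"rz": -0.865,"claw": -1},
    {"tx": 0.25,"ty": -0.34,"tz": -0.5,"rx": 0.56,"ry": 0.09,"rz": -0.865,"claw": -1},
    {"tx": 0.25,"ty": -0.34,"tz": -0.5,"rx": 0.56,"ry": 0.09,"rz": -0.865,"claw": -1},
    {"tx": 0.25,"ty": -0.34,"tz": -0.5,"rx": 0.56,"ry": 0.09,"rz": -0.865,"claw": -1},
    {"tx": 0.25,"ty": -0.34,"tz": -0.5,"rx": 0.56,"ry": 0.09,"rz": -0.865,"claw": -1},
    {"tx": 0,"ty": 0,"tz": 0,"rx": 0,"ry": 0,"rz": 0,"claw": -1},
    {"tx": 0,"ty": 0,"tz": 0,"rx": 0,"ry": 0,"rz": 0,"claw": -1}
  ]
}}

```text
clock: 19.53
tcp_pos: [602.7, 86.3, 222.3]
tcp_rot: [[-0.863, 0.078, -0.498], [0.069, 0.997, 0.038], [0.5, -0.002, -0.866]]
ft_force: [-0.2, 1.5, -0.1]
grip_width: 0.999
grip_force: 0.0
```

```bash
python3 - <<'E'
from h import *
np.set_printoptions(precision=3,suppress=True)
plan(*lift(40,20),N=5)
s=manip.state();A=np.array(frame(50))
p,d=manip.camera("wrist");P=wcloud(d,s);Q=(P.reshape(-1,3)-PIV)@A.T
T=Q[(abs(Q[:,1])<45)&(abs(Q[:,2]-68)<4)&(Q[:,0]>-118)&(Q[:,0]<60)];print(len(T),np.percentile(T,[1,50,99],0) if len(T) else "")
E
```

```text
t 19.53 dp [-44.7   6.8 -37. ] rot [0.1 0.  0.3] | N 5 row [-0.447  0.068 -0.37 ] [0.005 0.    0.015]
17487 [[-115.267  -30.223   66.819]
 [ -49.374   -0.638   68.628]
 [  56.928   29.672   71.059]]
```

Emit:
{"name": "servo_tool", "arguments": {
  "deltas": [
    {"tx": -0.447,"ty": 0.068,"tz": -0.37,"rx": 0,"ry": 0,"rz": 0.015,"claw": -1},
    {"tx": -0.447,"ty": 0.068,"tz": -0.37,"rx": 0,"ry": 0,"rz": 0.015,"claw": -1},
    {"tx": -0.447,"ty": 0.068,"tz": -0.37,"rx": 0,"ry": 0,"rz": 0.015,"claw": -1},
    {"tx": -0.447,"ty": 0.068,"tz": -0.37,"rx": 0,"ry": 0,"rz": 0.015,"claw": -1},
    {"tx": -0.447,"ty": 0.068,"tz": -0.37,"rx": 0,"ry": 0,"rz": 0.015,"claw": -1},
    {"tx": -0.28,"ty": 0.02,"tz": -0.24,"rx": 0,"ry": 0,"rz": 0,"claw": -1},
    {"tx": -0.28,"ty": 0.02,"tz": -0.24,"rx": 0,"ry": 0,"rz": 0,"claw": -1},
    {"tx": -0.28,"ty": 0.02,"tz": -0.24,"rx": 0,"ry": 0,"rz": 0,"claw": -1},
    {"tx": -0.28,"ty": 0.02,"tz": -0.24,"rx": 0,"ry": 0,"rz": 0,"claw": -1},
    {"tx": 0,"ty": 0,"tz": 0,"rx": 0,"ry": 0,"rz": 0,"claw": -1},
    {"tx": 0,"ty": 0,"tz": 0,"rx": 0,"ry": 0,"rz": 0,"claw": -1}
  ]
}}

```text
clock: 20.5
tcp_pos: [535.5, 97.8, 168.6]
tcp_rot: [[-0.866, 0.068, -0.495], [0.06, 0.998, 0.033], [0.496, -0.001, -0.868]]
ft_force: [-0.2, -0.7, 1.3]
grip_width: 1.001
grip_force: 0.0
```

```bash
python3 - <<'E'
from h import *
np.set_printoptions(precision=3,suppress=True)
plan(*lift(3,20),N=1)
s=manip.state();A=np.array(frame(50));print("bed",A@(s['tcp_pos']-lift(3,20)[0]),s['ft_force'])
E
```

```text
t 20.5 dp [-5.7 -2.6 -7. ] rot [ 0.1  0.2 -0.3] | N 1 row [-0.286 -0.132 -0.351] [ 0.016  0.06  -0.074]
bed [-1.842  3.052  8.741] [-0.182 -0.695  1.305]
```

Emit:
{"name": "servo_tool", "arguments": {
  "deltas": [
    {"tx": -0.14,"ty": -0.066,"tz": -0.17,"rx": 0,"ry": 0.03,"rz": -0.04,"claw": -1},
    {"tx": -0.14,"ty": -0.066,"tz": -0.17,"rx": 0,"ry": 0.03,"rz": -0.04,"claw": -1},
    {"tx": 0,"ty": 0,"tz": 0,"rx": 0,"ry": 0,"rz": 0,"claw": -1},
    {"tx": 0,"ty": 0,"tz": 0,"rx": 0,"ry": 0,"rz": 0,"claw": -1}
  ],
  "grip_force": 25
}}

```text
clock: 20.83
tcp_pos: [530.1, 93.9, 160.6]
tcp_rot: [[-0.863, 0.077, -0.5], [0.067, 0.997, 0.038], [0.502, -0.001, -0.865]]
ft_force: [-0.4, 0.8, -0.8]
grip_width: 0.999
grip_force: 0.0
```

```bash
python3 - <<'E'
from h import *
np.set_printoptions(precision=3,suppress=True)
plan(*lift(3,20),N=1)
s=manip.state();A=np.array(frame(50));print("bed",A@(s['tcp_pos']-lift(3,20)[0]),s['ft_force'])
E
```

```text
t 20.83 dp [-0.3  1.2  1. ] rot [ 0.  -0.1  0.2] | N 1 row [-0.013  0.062  0.049] [ 0.011 -0.027  0.052]
bed [ 0.973 -1.21  -0.35 ] [-0.378  0.832 -0.802]
```

Emit:
{"name": "servo_tool", "arguments": {
  "deltas": [
    {"tx": 0,"ty": 0.06,"tz": 0.04,"rx": 0,"ry": 0,"rz": 0.05,"claw": -1},
    {"tx": 0,"ty": 0,"tz": 0,"rx": 0,"ry": 0,"rz": 0,"claw": 1},
    {"tx": 0,"ty": 0,"tz": 0,"rx": 0,"ry": 0,"rz": 0,"claw": 1},
    {"tx": 0,"ty": 0,"tz": 0,"rx": 0,"ry": 0,"rz": 0,"claw": 1},
    {"tx": 0,"ty": 0,"tz": 0,"rx": 0,"ry": 0,"rz": 0,"claw": 1},
    {"tx": 0,"ty": 0,"tz": 0,"rx": 0,"ry": 0,"rz": 0,"claw": 1},
    {"tx": 0,"ty": 0,"tz": 0,"rx": 0,"ry": 0,"rz": 0,"claw": 1},
    {"tx": 0,"ty": 0,"tz": 0,"rx": 0,"ry": 0,"rz": 0,"claw": 1},
    {"tx": 0.076,"ty": -0.005,"tz": 0.064,"rx": 0,"ry": 0,"rz": 0,"claw": 1},
    {"tx": 0.076,"ty": -0.005,"tz": 0.064,"rx": 0,"ry": 0,"rz": 0,"claw": 1},
    {"tx": 0.15,"ty": -0.01,"tz": 0.13,"rx": 0,"ry": 0,"rz": 0,"claw": 1},
    {"tx": 0.15,"ty": -0.01,"tz": 0.13,"rx": 0,"ry": 0,"rz": 0,"claw": 1},
    {"tx": 0.15,"ty": -0.01,"tz": 0.13,"rx": 0,"ry": 0,"rz": 0,"claw": 1},
    {"tx": 0.15,"ty": -0.01,"tz": 0.13,"rx": 0,"ry": 0,"rz": 0,"claw": 1},
    {"tx": 0,"ty": 0,"tz": 0,"rx": 0,"ry": 0,"rz": 0,"claw": 1}
  ]
}}

```text
clock: 22.08
tcp_pos: [546.0, 94.2, 175.2]
tcp_rot: [[-0.864, 0.073, -0.499], [0.064, 0.997, 0.036], [0.5, -0.001, -0.866]]
ft_force: [0.7, 0.2, -0.4]
grip_width: 0.682
grip_force: 25.0
```

```bash
python3 - <<'E'
from h import *
np.set_printoptions(precision=3,suppress=True)
s=manip.state();A=np.array(frame(50));print("bed",A@(s['tcp_pos']-lift(3,20)[0]),s['ft_force'],s['grip_width']*88)
p,_=manip.camera("side");cv2.imwrite("pics/s7.png",cv2.resize(p[120:300,180:360,::-1],None,fx=3.2,fy=3.2,interpolation=cv2.INTER_CUBIC))
E
```

```text
bed [-0.015  0.243 21.232] [ 0.697  0.234 -0.409] 60.04029066535888
```

View pics/s7.png

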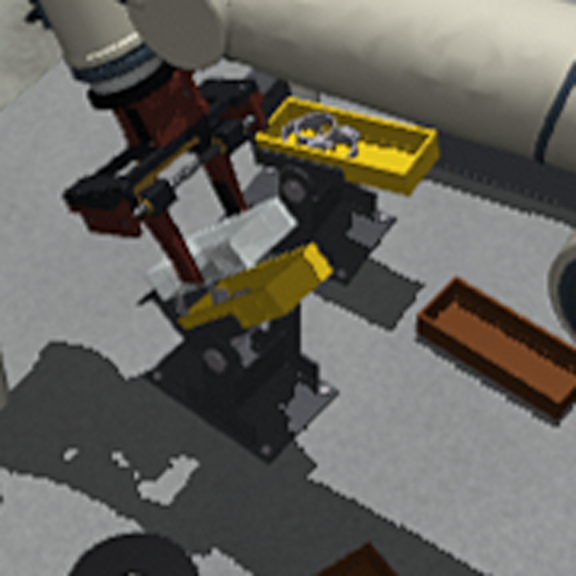

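The side view shows the box raised clear of the bin, with the bin still seated and the clamps in it. I'll lift on and carry it to the tote.

Emit:
{"name": "servo_tool", "arguments": {
  "deltas": [
    {"tx": 0.38,"ty": -0.03,"tz": 0.4,"rx": 0,"ry": 0,"rz": 0,"claw": 1},
    {"tx": 0.38,"ty": -0.03,"tz": 0.4,"rx": 0,"ry": 0,"rz": 0,"claw": 1},
    {"tx": 0.38,"ty": -0.03,"tz": 0.6,"rx": 0,"ry": 0,"rz": 0,"claw": 1},
    {"tx": 0.2,"ty": -0.03,"tz": 0.8,"rx": 0,"ry": 0,"rz": 0,"claw": 1},
    {"tx": 0,"ty": -0.03,"tz": 0.9,"rx": -0.07,"ry": -0.96,"rz": 0,"claw": 1},
    {"tx": 0,"ty": -0.03,"tz": 0.9,"rx": -0.07,"ry": -0.96,"rz": 0,"claw": 1},
    {"tx": 0,"ty": -0.03,"tz": 0.6,"rx": -0.07,"ry": -0.96,"rz": 0,"claw": 1},
    {"tx": 0,"ty": -0.03,"tz": 0.4,"rx": -0.07,"ry": -0.96,"rz": 0,"claw": 1}
  ]
}}

```text
clock: 22.8
tcp_pos: [572.5, 89.4, 276.6]
tcp_rot: [[-0.966, 0.074, -0.247], [0.071, 0.997, 0.018], [0.248, -0.0, -0.969]]
ft_force: [0.9, -0.4, -0.6]
grip_width: 0.68
grip_force: 25.0
```

```bash
python3 - <<'E'
from h import *
np.set_printoptions(precision=3,suppress=True)
x,e=fit();ux,l,n=frame(0)
t=np.radians(20);R=toolR(-np.cos(t)*n+np.sin(t)*ux,l)
for z in(260,26):
    pos=np.array([450.7,-356,z]);plan(pos,R,N=24);print(ik(pos,R,x))
E
```

```text
t 22.8 dp [-121.8 -445.4  -16.6] rot [ -2.5 -34.3   0. ] | N 24 row [-0.254 -0.928 -0.034] [-0.026 -0.357  0.   ]
(array([-0.875, -0.224,  1.516,  0.248,  1.6  , -2.334]), np.float64(0.31576691577624283))
t 22.8 dp [-121.8 -445.4 -250.6] rot [ -2.5 -34.3   0. ] | N 24 row [-0.254 -0.928 -0.522] [-0.026 -0.357  0.   ]
(array([-0.875, -0.154,  1.873,  0.268,  1.187, -2.444]), np.float64(0.2056725713921863))
```

Emit:
{"name": "servo_tool", "arguments": {
  "deltas": [
    {"tx": -0.25,"ty": -0.93,"tz": 0,"rx": -0.03,"ry": -0.36,"rz": 0,"claw": 1},
    {"tx": -0.25,"ty": -0.93,"tz": 0,"rx": -0.03,"ry": -0.36,"rz": 0,"claw": 1},
    {"tx": -0.25,"ty": -0.93,"tz": 0,"rx": -0.03,"ry": -0.36,"rz": 0,"claw": 1},
    {"tx": -0.25,"ty": -0.93,"tz": 0,"rx": -0.03,"ry": -0.36,"rz": 0,"claw": 1},
    {"tx": -0.25,"ty": -0.93,"tz": 0,"rx": -0.03,"ry": -0.36,"rz": 0,"claw": 1},
    {"tx": -0.25,"ty": -0.93,"tz": 0,"rx": -0.03,"ry": -0.36,"rz": 0,"claw": 1},
    {"tx": -0.25,"ty": -0.93,"tz": 0,"rx": -0.03,"ry": -0.36,"rz": 0,"claw": 1},
    {"tx": -0.25,"ty": -0.93,"tz": 0,"rx": -0.03,"ry": -0.36,"rz": 0,"claw": 1},
    {"tx": -0.25,"ty": -0.93,"tz": 0,"rx": -0.03,"ry": -0.36,"rz": 0,"claw": 1},
    {"tx": -0.25,"ty": -0.93,"tz": 0,"rx": -0.03,"ry": -0.36,"rz": 0,"claw": 1},
    {"tx": -0.25,"ty": -0.93,"tz": 0,"rx": -0.03,"ry": -0.36,"rz": 0,"claw": 1},
    {"tx": -0.25,"ty": -0.93,"tz": 0,"rx": -0.03,"ry": -0.36,"rz": 0,"claw": 1},
    {"tx": -0.25,"ty": -0.93,"tz": 0,"rx": -0.03,"ry": -0.36,"rz": 0,"claw": 1},
    {"tx": -0.25,"ty": -0.93,"tz": 0,"rx": -0.03,"ry": -0.36,"rz": 0,"claw": 1},
    {"tx": -0.25,"ty": -0.93,"tz": 0,"rx": -0.03,"ry": -0.36,"rz": 0,"claw": 1},
    {"tx": -0.25,"ty": -0.93,"tz": 0,"rx": -0.03,"ry": -0.36,"rz": 0,"claw": 1},
    {"tx": -0.25,"ty": -0.93,"tz": 0,"rx": -0.03,"ry": -0.36,"rz": 0,"claw": 1},
    {"tx": -0.25,"ty": -0.93,"tz": 0,"rx": -0.03,"ry": -0.36,"rz": 0,"claw": 1},
    {"tx": -0.25,"ty": -0.93,"tz": 0,"rx": -0.03,"ry": -0.36,"rz": 0,"claw": 1},
    {"tx": -0.25,"ty": -0.93,"tz": 0,"rx": -0.03,"ry": -0.36,"rz": 0,"claw": 1}
  ]
}}

```text
clock: 24.47
tcp_pos: [471.5, -283.2, 274.7]
tcp_rot: [[-0.966, 0.075, 0.246], [0.071, 0.997, -0.024], [-0.247, -0.005, -0.969]]
ft_force: [0.5, 0.2, -0.7]
grip_width: 0.68
grip_force: 25.0
```

Emit:
{"name": "servo_tool", "arguments": {
  "deltas": [
    {"tx": -0.25,"ty": -0.93,"tz": 0,"rx": -0.03,"ry": -0.36,"rz": 0,"claw": 1},
    {"tx": -0.25,"ty": -0.93,"tz": 0,"rx": -0.03,"ry": -0.36,"rz": 0,"claw": 1},
    {"tx": -0.25,"ty": -0.93,"tz": 0,"rx": -0.03,"ry": -0.36,"rz": 0,"claw": 1},
    {"tx": -0.25,"ty": -0.93,"tz": 0,"rx": -0.03,"ry": -0.36,"rz": 0,"claw": 1},
    {"tx": 0,"ty": 0,"tz": -1,"rx": 0,"ry": 0,"rz": 0,"claw": 1},
    {"tx": 0,"ty": 0,"tz": -1,"rx": 0,"ry": 0,"rz": 0,"claw": 1},
    {"tx": 0,"ty": 0,"tz": -1,"rx": 0,"ry": 0,"rz": 0,"claw": 1},
    {"tx": 0,"ty": 0,"tz": -1,"rx": 0,"ry": 0,"rz": 0,"claw": 1},
    {"tx": 0,"ty": 0,"tz": -1,"rx": 0,"ry": 0,"rz": 0,"claw": 1},
    {"tx": 0,"ty": 0,"tz": 0,"rx": 0,"ry": 0,"rz": 0,"claw": 1},
    {"tx": 0,"ty": 0,"tz": 0,"rx": 0,"ry": 0,"rz": 0,"claw": 1}
  ]
}}

```text
clock: 25.38
tcp_pos: [451.5, -356.3, 173.5]
tcp_rot: [[-0.938, 0.075, 0.339], [0.07, 0.997, -0.029], [-0.34, -0.004, -0.94]]
ft_force: [0.8, 0.2, 0.1]
grip_width: 0.685
grip_force: 25.0
```

```bash
python3 - <<'E'
from h import *
np.set_printoptions(precision=3,suppress=True)
ux,l,n=frame(0)
t=np.radians(20);R=toolR(-np.cos(t)*n+np.sin(t)*ux,l)
plan(np.array([450.7,-356,28]),R,N=10);print(manip.state()['grip_width']*88)
E
```

```text
t 25.38 dp [  -0.8    0.3 -145.5] rot [ 0.2 -0.1  0.1] | N 10 row [-0.004  0.002 -0.727] [ 0.005 -0.003  0.003]
60.2702549195151
```

Emit:
{"name": "servo_tool", "arguments": {
  "deltas": [
    {"tx": 0,"ty": 0,"tz": -0.8,"rx": 0,"ry": 0,"rz": 0,"claw": 1},
    {"tx": 0,"ty": 0,"tz": -0.8,"rx": 0,"ry": 0,"rz": 0,"claw": 1},
    {"tx": 0,"ty": 0,"tz": -0.8,"rx": 0,"ry": 0,"rz": 0,"claw": 1},
    {"tx": 0,"ty": 0,"tz": -0.8,"rx": 0,"ry": 0,"rz": 0,"claw": 1},
    {"tx": 0,"ty": 0,"tz": -0.8,"rx": 0,"ry": 0,"rz": 0,"claw": 1},
    {"tx": 0,"ty": 0,"tz": -0.8,"rx": 0,"ry": 0,"rz": 0,"claw": 1},
    {"tx": 0,"ty": 0,"tz": -0.8,"rx": 0,"ry": 0,"rz": 0,"claw": 1},
    {"tx": 0,"ty": 0,"tz": -0.6,"rx": 0,"ry": 0,"rz": 0,"claw": 1},
    {"tx": 0,"ty": 0,"tz": -0.5,"rx": 0,"ry": 0,"rz": 0,"claw": 1},
    {"tx": 0,"ty": 0,"tz": -0.4,"rx": 0,"ry": 0,"rz": 0,"claw": 1},
    {"tx": 0,"ty": 0,"tz": 0,"rx": 0,"ry": 0,"rz": 0,"claw": 1},
    {"tx": 0,"ty": 0,"tz": 0,"rx": 0,"ry": 0,"rz": 0,"claw": 1}
  ]
}}

```text
clock: 26.38
tcp_pos: [452.2, -357.0, 32.9]
tcp_rot: [[-0.937, 0.075, 0.341], [0.069, 0.997, -0.031], [-0.342, -0.006, -0.94]]
ft_force: [-0.5, -0.6, -0.1]
grip_width: 0.685
grip_force: 25.0
```

Emit:
{"name": "servo_tool", "arguments": {
  "deltas": [
    {"tx": 0,"ty": 0,"tz": -0.2,"rx": 0,"ry": 0,"rz": 0,"claw": 1},
    {"tx": 0,"ty": 0,"tz": -0.2,"rx": 0,"ry": 0,"rz": 0,"claw": 1},
    {"tx": 0,"ty": 0,"tz": 0,"rx": 0,"ry": 0,"rz": 0,"claw": 1},
    {"tx": 0,"ty": 0,"tz": 0,"rx": 0,"ry": 0,"rz": 0,"claw": -0.2},
    {"tx": 0,"ty": 0,"tz": 0,"rx": 0,"ry": 0,"rz": 0,"claw": -0.8},
    {"tx": 0,"ty": 0,"tz": 0,"rx": 0,"ry": 0,"rz": 0,"claw": -0.9},
    {"tx": 0,"ty": 0,"tz": 0,"rx": 0,"ry": 0,"rz": 0,"claw": -0.9},
    {"tx": 0,"ty": 0,"tz": 0,"rx": 0,"ry": 0,"rz": 0,"claw": -0.9},
    {"tx": 0,"ty": 0,"tz": 0,"rx": 0,"ry": 0,"rz": 0,"claw": -0.9},
    {"tx": 0,"ty": 0,"tz": 0.4,"rx": 0,"ry": 0,"rz": 0,"claw": -0.9},
    {"tx": 0,"ty": 0,"tz": 0.8,"rx": 0,"ry": 0,"rz": 0,"claw": -0.9},
    {"tx": 0,"ty": 0,"tz": 1,"rx": 0,"ry": 0,"rz": 0,"claw": -0.9},
    {"tx": 0,"ty": 0,"tz": 1,"rx": 0,"ry": 0,"rz": 0,"claw": -0.9},
    {"tx": 0,"ty": 0,"tz": 1,"rx": 0,"ry": 0,"rz": 0,"claw": -0.9},
    {"tx": 0,"ty": 0,"tz": 1,"rx": 0,"ry": 0,"rz": 0,"claw": -0.9},
    {"tx": 0,"ty": 0,"tz": 1,"rx": 0,"ry": 0,"rz": 0,"claw": -0.9},
    {"tx": 0,"ty": 0,"tz": 1,"rx": 0,"ry": 0,"rz": 0,"claw": -0.9},
    {"tx": 0,"ty": 0,"tz": 1,"rx": 0,"ry": 0,"rz": 0,"claw": -0.9},
    {"tx": 0,"ty": 0,"tz": 1,"rx": 0,"ry": 0,"rz": 0,"claw": -0.9},
    {"tx": 0,"ty": 0,"tz": 0,"rx": 0,"ry": 0,"rz": 0,"claw": -0.9}
  ]
}}

```text
clock: 28.05
tcp_pos: [453.2, -358.1, 214.8]
tcp_rot: [[-0.935, 0.075, 0.346], [0.067, 0.997, -0.037], [-0.348, -0.012, -0.937]]
ft_force: [0.6, -0.7, 1.4]
grip_width: 0.951
grip_force: 0.0
```

```bash
python3 - <<'E'
from h import *
p,d=manip.camera("scene");A=np.array(frame(50));Q=(cloud("scene",d)-PIV)@A.T
m=ymask(p)&(abs(Q[...,1])<45)&(Q[...,0]>-125)&(Q[...,0]<60)&(Q[...,2]>30)&(Q[...,2]<50)
print(m.sum(),np.percentile(Q[m],[1,50,99],0).round(1))
a=cv2.resize(p[100:400,40:400,::-1],None,fx=2,fy=2);cv2.imwrite("pics/end.png",a)
E
```

```text
463 [[-114.4  -33.    30.1]
 [ -47.8  -21.3   37.6]
 [  44.3   29.3   41.9]]
```

View pics/end.png

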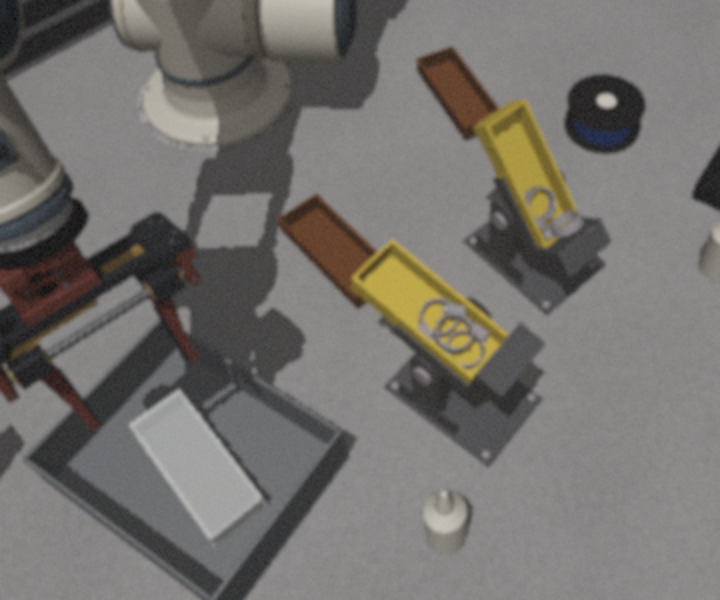

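The final view shows the box flat in the tote at about (195,465). The bin is home in the tilted holder at (530,180) with both clamps at its low end near (550,215), and the gripper is clear.

```bash
python3 -c "
from rig import manip
print(manip.close_job())"
```

```text
the job is handed in; nothing more can be done
None
```

The job is handed in: the bin is right way up and home in the tipped holder with both clamps in it, and the empty box lies flat in the grey tote; it took 28 s on the robot clock, and I saw no verdict from the judging.

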